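# Box up a walnut sample

## Robot

A 6-joint arm with a two-finger parallel gripper is mounted at the origin on the work surface. World frame = base frame: x ahead of the robot, y to its left, z up, the work surface at z = 0. Lengths are in m, angles in rad, forces in N, time in s.
With the tool pointing down it reaches from about 0.35 to 0.95 m from the base axis. Payload 17.4 kg.
Tool frame: the origin (TCP) lies midway between the tips of the shut fingers; the grasp point (between the pads) lies 19 mm behind it (robot.tcp_to_grasp is the distance from the TCP to the grasp point, in m); z points along the fingers, y is the line along which they close (so a half turn about z gives the same grasp; the last joint's range is limited). The gripper opens to 93 mm and grips with 3 to 60 N. Pads are 15 mm wide; open, the fingers measure 128 mm over their backs; the gripper's body (75 mm by 188 mm) begins 65 mm behind the grasp point.
Start: joints at [-1.372, 0.116, 1.442, -0, 1.584, -0.038], TCP at [0.158, -0.656, 0.219] pointing down, gripper open.
Joint ranges: [-2.83, 2.83], [-0.83, 2.19], [0.07, 2.5], [-1.14, 4.28], [0.01, 3], [-2.97, 2.97]. Speed limits (rad/s): [1.89, 1.89, 2.22, 3.14, 3.14, 3.14].

## Interface

Orientations are given as [roll, pitch, yaw] about the fixed x, y, z axes, in that order (R = Rz(yaw) Ry(pitch) Rx(roll)).
In Python, from station import status, snapshot, get_calibration, ticket, models, robot gives the robot as it stands.
- The arm moves only by the shell command python3 -m crank 'ROWS' [FORCE]. ROWS is JSON, a list of rows, each a list of 3 entries, a list of its own where there are three numbers: the shift along the tool's x, y, z in mm, then the turn about the tool's z in rad, then the gripper's target within -1 to 1 (fully open at 1, half-way at 0, shut at -1). In form: [[[tx, ty, tz], spin, claw], ...]. A call has exactly 5 rows; each row shifts and turns the commanded pose from where the row before left it, along the tool's axes as they then stand; what a row does not reach is not made up. A row lasts 1/10 s, in which the tool goes at most 50 mm and 8.59 degrees, less where a joint would pass 70% of its speed; a pose out of reach is approached as far as the arm can. A call is refused whole if a number of a shift passes 50 or a number of a turn 0.15, either way. A call with a gripper value outside its range is refused whole. The fingers move at their own pace and stop on an object; FORCE is the grip in N (left out, the last holds). Time passes only in rows, so rows that do not move let the fingers close, or fill a call up. It gives the time, the measured TCP pose, the force, the opening and the grip force at its end, in the units of the state.
- status.get_obs(): the state, without advancing time (a new reading comes with each control period).
- snapshot(name): name is "side" or "top"; returns the picture (384x512x3 uint8, blue, green, red); there is no depth.
- get_calibration(name): a dict with "camera_matrix" (3x3 intrinsics, pixels), "D" ([k1, k2, p1, p2, k3] as OpenCV has them; the pictures are not rectified), "world_from_camera" (4x4, takes a point from camera to world coordinates). Camera axes: x right, y down, z forward; pixel columns grow to the right and rows downward; lengths in m; the calibration is good to about 2 mm. A picture is of the moment at which its call begins. get_calibration takes no time and is no camera call.
- ticket.finish_job(): hands the job in; it is judged then, once.
Trained networks look in the newest picture that a camera, given by its name, has taken for a name from the list of things; names that differ only in an ending like _2 or _b are one class to them, and where a whole thing is asked for, a point or a joint stands for the part that bears it (a point fixed in the world has none). Each returns a list of dicts, best first, with "confidence" (0 to 1); they miss things now and then, are a little off and sometimes report something else, mostly with a low value. They report only what shows in the picture. A call takes as long as a camera call. They do not tell look-alikes from the thing itself.
- models.boxes_of(query, camera): "point" ([x, y, z] in m, in the coordinates of the camera as it stood for that picture, good to about 4 mm: the middle of the surface that is visible of it).
- models.masks_of(query, camera): "mask" (384x512 bool, what is visible of it).
The state is a dict: "time": time; "joint_pos": joint angles; "qvel": joint speeds; "tau": joint torques, N m; "position": TCP position; "eef_rot": TCP orientation; "contact_force": force on the tool from outside, world axes, zero at the start; "moment": the same for the moment, N m; "opening": finger opening in m; "grip_force": force on a finger pad.
Only numpy, scipy, OpenCV 4.12 (cv2) and the standard library are available. Lean on these libraries where they do the work, as an engineer would, in place of code of your own. Each camera call takes 0.05 s, during which the arm holds its last target. There are 200 camera calls.

## Task

With the scoop, scoop at least three of the five walnuts out of the white sorting tray, carry them over and tip them into the square wooden specimen box; any you do not take stay in the tray, and none may end up anywhere else. Then lay the scoop back flat on its blue mat, and last close the box with the square cover, fully home in its recess. Leave the round cover, the jars and the brush where they are.

Things in the scene. Friction and masses are not known exactly. Their poses are not given: they have to be found in the camera images.
- tray: white enamelled sorting tray, fixed, walls 5 mm, floor 5 mm thick, flat floor 210 (its x) by 112 mm (its y) inside. Sides 46 mm, +x end 35 mm high; at its -x end, nearer the robot, the floor rises at 45 degrees outward to 46 mm height. Origin: underside, below the middle of the flat floor. The walnuts start on the -x half of the floor
- nut0_center (a point): centre of walnut 1 of 5: brown, roundish, 30 mm across and 32 mm long, 18 g, lying loose in the tray
- nut1_center (a point): centre of walnut 2 of 5: brown, roundish, 30 mm across and 32 mm long, 18 g, lying loose in the tray
- nut2_center (a point): centre of walnut 3 of 5: brown, roundish, 30 mm across and 32 mm long, 18 g, lying loose in the tray
- nut3_center (a point): centre of walnut 4 of 5: brown, roundish, 30 mm across and 32 mm long, 18 g, lying loose in the tray
- nut4_center (a point): centre of walnut 5 of 5: brown, roundish, 30 mm across and 32 mm long, 18 g, lying loose in the tray
- scoop: Scoop, 185 mm long, 0.15 kg. Aluminium pan 90 (x) by 102 mm (y), open to its +x: floor 2 mm, side walls 2.5 mm thick (32 mm high at the back, 20 in front), back wall 36 mm high. Red level handle behind it: bar 20 mm wide (y), 18 mm high, from x = -45 to -140 mm, its middle 66 mm above the underside. Origin: centre of the pan's underside, z up
- scoop_grip (a point): a good point to grip the scoop, in the middle of its red handle: 85 mm behind the scoop's origin (-x) and 66 mm above its underside
- scoop_end (a point): rear end of the scoop's red handle, 140 mm behind the scoop's origin
- scoop_pan (a point): middle of the scoop's pan, 20 mm above the scoop's origin
- mat: blue felt mat, fixed, 240 (x) by 120 (y) by 4 mm thick, the scoop's place. Origin: centre of its underside
- case: square pale wooden specimen box, fixed, 156 by 156 by 74 mm high, with a dark rim. Inside 120 by 120 mm, floor 6 mm thick; at 60 mm height a ledge, above it a square recess 138 by 138 mm and 14 mm deep for the cover. Origin: centre of the underside
- square_cover: square pale wooden cover, 132 by 132 by 14 mm (its lower 6 mm only 128 by 128), 0.18 kg, with a dark grip block on top 70 long (its x), 24 wide (its y), from 14 to 46 mm above the underside. Lies loose on the table. Origin: centre of the underside
- round_cover: round pale wooden cover of another box, 132 mm across, 14 mm thick, with the same grip block; not wanted. Origin: centre of the underside
- jar_amber: closed amber glass jar, 68 mm across, 48 mm high; bystander
- jar_green: closed green glass jar, 68 mm across, 48 mm high; bystander
- jar_clear: closed clear glass jar, 76 mm across, 46 mm high; bystander
- brush: dusting brush lying flat, 170 mm long; bystander
There are look-alikes about, which are no part of the job. What is shaped like the part that bears nut1_center but turquoise is not meant. What is shaped like the part that bears nut3_center but pink is not meant.

How it is judged:
On the way, in this order (a step that is already met when the one before it is completed fails the run):
1. at least three walnuts lie in the scoop's pan, lifted so that the pan is more than 60 mm above the table ((distance between each of nut0_center, nut1_center, nut2_center and scoop_pan below 0.055 m or distance between each of nut0_center, nut1_center, nut3_center and scoop_pan below 0.055 m or distance between each of nut0_center, nut1_center, nut4_center and scoop_pan below 0.055 m or distance between each of nut0_center, nut2_center, nut3_center and scoop_pan below 0.055 m or distance between each of nut0_center, nut2_center, nut4_center and scoop_pan below 0.055 m or distance between each of nut0_center, nut3_center, nut4_center and scoop_pan below 0.055 m or distance between each of nut1_center, nut2_center, nut3_center and scoop_pan below 0.055 m or distance between each of nut1_center, nut2_center, nut4_center and scoop_pan below 0.055 m or distance between each of nut1_center, nut3_center, nut4_center and scoop_pan below 0.055 m or distance between each of nut2_center, nut3_center, nut4_center and scoop_pan below 0.055 m) and height (world z) of scoop above 0.06 m), for 0.2 s.
2. at least three walnuts lie in the specimen box ((((horizontal distance between nut0_center and case below 0.075 m and height (world z) of nut0_center below 0.058 m) and (horizontal distance between nut1_center and case below 0.075 m and height (world z) of nut1_center below 0.058 m) and (horizontal distance between nut2_center and case below 0.075 m and height (world z) of nut2_center below 0.058 m)) or ((horizontal distance between nut0_center and case below 0.075 m and height (world z) of nut0_center below 0.058 m) and (horizontal distance between nut1_center and case below 0.075 m and height (world z) of nut1_center below 0.058 m) and (horizontal distance between nut3_center and case below 0.075 m and height (world z) of nut3_center below 0.058 m)) or ((horizontal distance between nut0_center and case below 0.075 m and height (world z) of nut0_center below 0.058 m) and (horizontal distance between nut1_center and case below 0.075 m and height (world z) of nut1_center below 0.058 m) and (horizontal distance between nut4_center and case below 0.075 m and height (world z) of nut4_center below 0.058 m)) or ((horizontal distance between nut0_center and case below 0.075 m and height (world z) of nut0_center below 0.058 m) and (horizontal distance between nut2_center and case below 0.075 m and height (world z) of nut2_center below 0.058 m) and (horizontal distance between nut3_center and case below 0.075 m and height (world z) of nut3_center below 0.058 m)) or ((horizontal distance between nut0_center and case below 0.075 m and height (world z) of nut0_center below 0.058 m) and (horizontal distance between nut2_center and case below 0.075 m and height (world z) of nut2_center below 0.058 m) and (horizontal distance between nut4_center and case below 0.075 m and height (world z) of nut4_center below 0.058 m)) or ((horizontal distance between nut0_center and case below 0.075 m and height (world z) of nut0_center below 0.058 m) and (horizontal distance between nut3_center and case below 0.075 m and height (world z) of nut3_center below 0.058 m) and (horizontal distance between nut4_center and case below 0.075 m and height (world z) of nut4_center below 0.058 m)) or ((horizontal distance between nut1_center and case below 0.075 m and height (world z) of nut1_center below 0.058 m) and (horizontal distance between nut2_center and case below 0.075 m and height (world z) of nut2_center below 0.058 m) and (horizontal distance between nut3_center and case below 0.075 m and height (world z) of nut3_center below 0.058 m)) or ((horizontal distance between nut1_center and case below 0.075 m and height (world z) of nut1_center below 0.058 m) and (horizontal distance between nut2_center and case below 0.075 m and height (world z) of nut2_center below 0.058 m) and (horizontal distance between nut4_center and case below 0.075 m and height (world z) of nut4_center below 0.058 m)) or ((horizontal distance between nut1_center and case below 0.075 m and height (world z) of nut1_center below 0.058 m) and (horizontal distance between nut3_center and case below 0.075 m and height (world z) of nut3_center below 0.058 m) and (horizontal distance between nut4_center and case below 0.075 m and height (world z) of nut4_center below 0.058 m)) or ((horizontal distance between nut2_center and case below 0.075 m and height (world z) of nut2_center below 0.058 m) and (horizontal distance between nut3_center and case below 0.075 m and height (world z) of nut3_center below 0.058 m) and (horizontal distance between nut4_center and case below 0.075 m and height (world z) of nut4_center below 0.058 m)))), for 0.2 s.
3. the scoop lies flat on its mat, let go (x of scoop in the frame of mat between -0.12 and 0.12 m and y of scoop in the frame of mat between -0.06 and 0.06 m and z of scoop in the frame of mat between 0 and 0.012 m and x of scoop_end in the frame of mat between -0.13 and 0.13 m and y of scoop_end in the frame of mat between -0.07 and 0.07 m and z of scoop_end in the frame of mat between 0 and 0.1 m and angle between scoop's own z axis and vertical below 0.1 rad and contact force between the fingers and scoop below 0.1 N and linear speed of scoop below 0.02 m/s), for 0.2 s.
4. the square cover sits fully in the box's recess, let go (horizontal distance between square_cover and case below 0.006 m and z of square_cover in the frame of case between 0.057 and 0.0625 m and angle between square_cover's own z axis and vertical below 0.04 rad and contact force between the fingers and square_cover below 0.1 N and linear speed of square_cover below 0.02 m/s), for 0.2 s.
At the end, for the whole second after the job is handed in: Three or more walnuts in the box, the rest in box or tray; scoop at rest on its mat (tilt < 0.1 rad, pan centre over the mat, handle end within 10 mm of it); square cover in the recess (within 6 mm of centre, < 2.5 mm above the ledge, tilt < 0.04 rad), at rest, all let go (all of step 3 and all of step 4 and (((horizontal distance between nut0_center and case below 0.075 m and height (world z) of nut0_center below 0.058 m) and (horizontal distance between nut1_center and case below 0.075 m and height (world z) of nut1_center below 0.058 m) and (horizontal distance between nut2_center and case below 0.075 m and height (world z) of nut2_center below 0.058 m)) or ((horizontal distance between nut0_center and case below 0.075 m and height (world z) of nut0_center below 0.058 m) and (horizontal distance between nut1_center and case below 0.075 m and height (world z) of nut1_center below 0.058 m) and (horizontal distance between nut3_center and case below 0.075 m and height (world z) of nut3_center below 0.058 m)) or ((horizontal distance between nut0_center and case below 0.075 m and height (world z) of nut0_center below 0.058 m) and (horizontal distance between nut1_center and case below 0.075 m and height (world z) of nut1_center below 0.058 m) and (horizontal distance between nut4_center and case below 0.075 m and height (world z) of nut4_center below 0.058 m)) or ((horizontal distance between nut0_center and case below 0.075 m and height (world z) of nut0_center below 0.058 m) and (horizontal distance between nut2_center and case below 0.075 m and height (world z) of nut2_center below 0.058 m) and (horizontal distance between nut3_center and case below 0.075 m and height (world z) of nut3_center below 0.058 m)) or ((horizontal distance between nut0_center and case below 0.075 m and height (world z) of nut0_center below 0.058 m) and (horizontal distance between nut2_center and case below 0.075 m and height (world z) of nut2_center below 0.058 m) and (horizontal distance between nut4_center and case below 0.075 m and height (world z) of nut4_center below 0.058 m)) or ((horizontal distance between nut0_center and case below 0.075 m and height (world z) of nut0_center below 0.058 m) and (horizontal distance between nut3_center and case below 0.075 m and height (world z) of nut3_center below 0.058 m) and (horizontal distance between nut4_center and case below 0.075 m and height (world z) of nut4_center below 0.058 m)) or ((horizontal distance between nut1_center and case below 0.075 m and height (world z) of nut1_center below 0.058 m) and (horizontal distance between nut2_center and case below 0.075 m and height (world z) of nut2_center below 0.058 m) and (horizontal distance between nut3_center and case below 0.075 m and height (world z) of nut3_center below 0.058 m)) or ((horizontal distance between nut1_center and case below 0.075 m and height (world z) of nut1_center below 0.058 m) and (horizontal distance between nut2_center and case below 0.075 m and height (world z) of nut2_center below 0.058 m) and (horizontal distance between nut4_center and case below 0.075 m and height (world z) of nut4_center below 0.058 m)) or ((horizontal distance between nut1_center and case below 0.075 m and height (world z) of nut1_center below 0.058 m) and (horizontal distance between nut3_center and case below 0.075 m and height (world z) of nut3_center below 0.058 m) and (horizontal distance between nut4_center and case below 0.075 m and height (world z) of nut4_center below 0.058 m)) or ((horizontal distance between nut2_center and case below 0.075 m and height (world z) of nut2_center below 0.058 m) and (horizontal distance between nut3_center and case below 0.075 m and height (world z) of nut3_center below 0.058 m) and (horizontal distance between nut4_center and case below 0.075 m and height (world z) of nut4_center below 0.058 m))) and ((horizontal distance between nut0_center and case below 0.075 m and height (world z) of nut0_center below 0.058 m) or (x of nut0_center in the frame of tray between -0.145 and 0.107 m and y of nut0_center in the frame of tray between -0.058 and 0.058 m and z of nut0_center in the frame of tray between 0 and 0.06 m)) and ((horizontal distance between nut1_center and case below 0.075 m and height (world z) of nut1_center below 0.058 m) or (x of nut1_center in the frame of tray between -0.145 and 0.107 m and y of nut1_center in the frame of tray between -0.058 and 0.058 m and z of nut1_center in the frame of tray between 0 and 0.06 m)) and ((horizontal distance between nut2_center and case below 0.075 m and height (world z) of nut2_center below 0.058 m) or (x of nut2_center in the frame of tray between -0.145 and 0.107 m and y of nut2_center in the frame of tray between -0.058 and 0.058 m and z of nut2_center in the frame of tray between 0 and 0.06 m)) and ((horizontal distance between nut3_center and case below 0.075 m and height (world z) of nut3_center below 0.058 m) or (x of nut3_center in the frame of tray between -0.145 and 0.107 m and y of nut3_center in the frame of tray between -0.058 and 0.058 m and z of nut3_center in the frame of tray between 0 and 0.06 m)) and ((horizontal distance between nut4_center and case below 0.075 m and height (world z) of nut4_center below 0.058 m) or (x of nut4_center in the frame of tray between -0.145 and 0.107 m and y of nut4_center in the frame of tray between -0.058 and 0.058 m and z of nut4_center in the frame of tray between 0 and 0.06 m))); the robot touches nothing.
It fails at once if the round cover is moved more than 30 mm (distance of round_cover from where it was at the start of the episode above 0.03 m).
It fails at once if the amber jar is moved more than 30 mm (distance of jar_amber from where it was at the start of the episode above 0.03 m).
It fails at once if the green jar is moved more than 30 mm (distance of jar_green from where it was at the start of the episode above 0.03 m).
It fails at once if the clear jar is moved more than 30 mm (distance of jar_clear from where it was at the start of the episode above 0.03 m).
It fails at once if the brush is moved more than 30 mm (distance of brush from where it was at the start of the episode above 0.03 m).
It also fails if it takes over 67 s, if anything falls off the work surface, if the arm or the gripper's body presses on something with over 40 N, if the wrist force passes 120 N, or if a joint passes its speed limit or range.

## Working session

There is one attempt and no reset: what is moved stays moved. The work goes in short steps, Python scripts to look and compute and a shell command to move; the robot and the scene stay as the last step left them, time stands still between calls to the robot, and variables do not carry over. Pictures are saved under pics/ and viewed, at most 10 in all, crops included, and the job is handed in when it is done.

```bash
ls; mkdir -p pics
cat > h.py <<'E'
import numpy as np, cv2
from station import status, snapshot, get_calibration, ticket, models, robot
def cal(c):
    k=get_calibration(c); return np.array(k["camera_matrix"]),np.array(k["D"]),np.array(k["world_from_camera"])
def ray(c,uv,z):
    "pixels -> world points on the plane at height z"
    K,D,T=cal(c); p=cv2.undistortPoints(np.array(uv,float).reshape(-1,1,2),K,D)[:,0]
    d=np.c_[p,np.ones(len(p))]@T[:3,:3].T; o=T[:3,3]
    return o+d*((z-o[2])/d[:,2])[:,None]
def proj(c,P):
    K,D,T=cal(c); R=T[:3,:3].T
    return cv2.projectPoints(np.array(P,float).reshape(-1,3),cv2.Rodrigues(R)[0],-R@T[:3,3],K,D)[0][:,0]
def w(c,p): 
    T=cal(c)[2]; return T[:3,:3]@np.array(p)+T[:3,3]
E
python3 - <<'E'
from h import *
a=snapshot("top");b=snapshot("side")
cv2.imwrite("pics/top0.png",a);cv2.imwrite("pics/side0.png",b)
np.set_printoptions(precision=3,suppress=True)
for c in("top","side"): print(cal(c)[2][:3,3],cal(c)[2][:3,2],cal(c)[0][0,0])
for q in["tray","nut0_center","scoop","mat","case","square_cover","round_cover"]:
    for r in models.boxes_of(q,"top")[:6]: print(q,round(r["confidence"],2),w("top",r["point"]),proj("top",w("top",r["point"])))
print(status.get_obs())
E
```

```text
pics
[0.252 0.075 1.362] [ 0.203 -0.019 -0.979] 388.9435917477697
[0.258 0.824 0.887] [ 0.234 -0.664 -0.71 ] 412.6208638381741
tray 0.8 [0.497 0.33  0.006] [[181.853 212.689]]
tray 0.68 [ 0.621 -0.313  0.014] [[357.852 162.72 ]]
nut0_center 0.58 [ 0.511 -0.094  0.004] [[300.522 198.301]]
scoop 0.8 [ 0.513 -0.093  0.004] [[300.277 197.766]]
scoop 0.64 [0.726 0.221 0.048] [[206.864 144.472]]
mat 0.7 [ 0.585 -0.082 -0.001] [[295.081 178.992]]
case 0.66 [0.496 0.107 0.022] [[244.587 206.639]]
square_cover 0.7 [0.728 0.222 0.047] [[206.834 144.214]]
square_cover 0.64 [ 0.424 -0.313  0.015] [[365.84  216.646]]
round_cover 0.86 [ 0.621 -0.315  0.013] [[358.427 162.722]]
round_cover 0.68 [ 0.584 -0.082 -0.   ] [[295.126 179.261]]
{'time': 0.45, 'joint_pos': array([-1.372,  0.116,  1.442, -0.   ,  1.584, -0.038]), 'qvel': array([-0.   ,  0.   , -0.002, -0.001,  0.001,  0.001]), 'tau': array([ -0.001, -72.03 , -62.222,   0.078,   0.019,  -0.   ]), 'position': array([ 0.158, -0.656,  0.219]), 'eef_rot': array([-3.141,  0.   ,  0.237]), 'contact_force': array([-0.108,  0.033, -0.215]), 'moment': array([ 0.041,  0.025, -0.034]), 'grip_force': 0.0, 'opening': 0.09292939035434414}
```

View pics/top0.png

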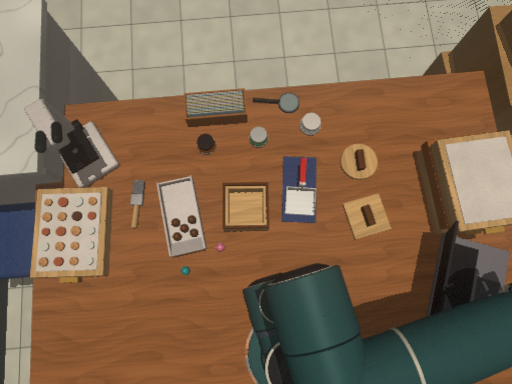

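View pics/side0.png

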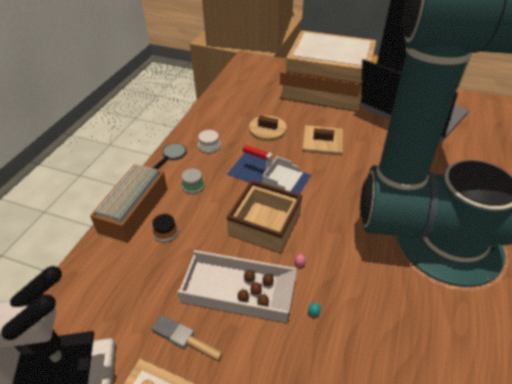

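Run:
```python
from h import *
a=cv2.imread("pics/top0.png")[130:270,150:400]
cv2.imwrite("pics/crop1.png",cv2.resize(a,None,fx=3.2,fy=3.2,interpolation=cv2.INTER_CUBIC))
np.set_printoptions(precision=3,suppress=True)
full=cv2.imread("pics/top0.png");hsv=cv2.cvtColor(full,cv2.COLOR_BGR2HSV)
def rect(m,z,n,roi):
    k=np.zeros(m.shape,np.uint8);k[roi[1]:roi[3],roi[0]:roi[2]]=1;m=(m*k).astype(np.uint8)
    ys,xs=np.nonzero(m); P=ray("top",np.c_[xs,ys],z)[:,:2]
    r=cv2.minAreaRect(P.astype(np.float32)*1000);print(n,len(xs),P.mean(0),r)
H,S,V=hsv[...,0],hsv[...,1],hsv[...,2]
rect((S>150)&((H<8)|(H>172))&(V>100),.075,"handle",(280,150,320,200))
rect((H>100)&(H<130)&(S>100),.004,"mat",(275,150,325,230))
rect((S<60)&(V>120),.01,"pan",(275,180,325,220))
for q,roi in(("tray",(150,165,212,262)),("case",(215,175,277,240)),("square_cover",(338,185,395,245)),("mat",(270,150,325,230)),("scoop",(270,150,325,230)),("round_cover",(338,135,385,185))):
    for r in models.masks_of(q,"top"):
        m=r["mask"]; ys,xs=np.nonzero(m)
        if m[roi[1]:roi[3],roi[0]:roi[2]].sum()<200: continue
        print(r["confidence"]); z={"tray":.046,"case":.074,"square_cover":.014,"mat":.004,"scoop":.03,"round_cover":.014}[q]; rect(m,z,q,roi)
```

```text
handle 140 [ 0.597 -0.103] ((597.6128540039062, -103.35992431640625), (20.3491153717041, 82.67509460449219), 80.26917266845703)Traceback (most recent call last):
  File "<stdin>", line 12, in <module>
  File "<stdin>", line 8, in rect
  File "h.py", line 7, in ray
    K,D,T=cal(c); p=cv2.undistortPoints(np.array(uv,float).reshape(-1,1,2),K,D)[:,0]
                    ~~~~~~~~~~~~~~~~~~~^^^^^^^^^^^^^^^^^^^^^^^^^^^^^^^^^^^^^^^^
cv2.error: OpenCV(4.12.0) /io/opencv/modules/calib3d/src/undistort.dispatch.cpp:347: error: (-215:Assertion failed) CV_IS_MAT(_src) && CV_IS_MAT(_dst) && (_src->rows == 1 || _src->cols == 1) && (_dst->rows == 1 || _dst->cols == 1) && _src->cols + _src->rows - 1 == _dst->rows + _dst->cols - 1 && (CV_MAT_TYPE(_src->type) == CV_32FC2 || CV_MAT_TYPE(_src->type) == CV_64FC2) && (CV_MAT_TYPE(_dst->type) == CV_32FC2 || CV_MAT_TYPE(_dst->type) == CV_64FC2) in function 'cvUndistortPointsInternal'
```

View pics/crop1.png

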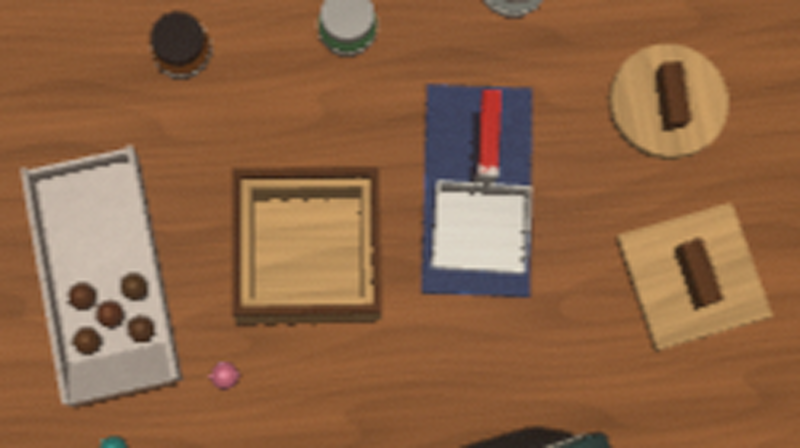

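```bash
cat > fit.py <<'E'
from h import *
from scipy.optimize import least_squares
def fit(c,M,uv,x0):
    "pose x,y,yaw of model points M (heights known) from pixels"
    M=np.array(M,float);uv=np.array(uv,float)
    def f(p):
        ca,sa=np.cos(p[2]),np.sin(p[2])
        W=np.c_[p[0]+ca*M[:,0]-sa*M[:,1],p[1]+sa*M[:,0]+ca*M[:,1],M[:,2]]
        return (proj(c,W)-uv).ravel()
    r=least_squares(f,x0); return r.x,np.abs(r.fun).max()
E
python3 - <<'E'
from fit import *
np.set_printoptions(precision=4,suppress=True)
C=lambda l:np.array(l,float)/3.2+[150-.35,130-.35]
# tray: world far-left = +x,+y
print("tray",fit("top",[[-.151,.061,.046],[-.151,-.061,.046],[.110,.061,.046],[.110,-.061,.046]],C([[68,404],[178,380],[22,170],[132,148]]),[.5,.33,.2]))
h=.078
print("case",fit("top",[[h,h,.074],[h,-h,.074]],C([[234,169],[379,168]]),[.5,.1,0]))
h=.069
print("recess",fit("top",[[h,h,.074],[h,-h,.074],[-h,h,.074],[-h,-h,.074]],C([[240,179],[373,179],[241,306],[373,306]]),[.5,.1,0]))
h=.066
print("cover",fit("top",[[h,h,.014],[h,-h,.014],[-h,h,.014],[-h,-h,.014]],C([[617,236],[733,205],[657,350],[771,315]]),[.43,-.31,.2]))
print("mat",fit("top",[[.12,.06,.004],[.12,-.06,.004],[-.12,.06,.004],[-.12,-.06,.004]],C([[427,86],[532,88],[423,293],[530,297]]),[.58,-.08,0]))
print("scoop",fit("top",[[.045,-.051,.024],[.045,.051,.024],[-.045,-.051,.036],[-.045,.051,.036],[-.140,0,.079],[-.05,0,.079]],C([[430,270],[527,274],[434,181],[532,185],[491,91],[488,170]]),[.52,-.09,3.1]))
N=ray("top",C([[82,296],[134,287],[110,314],[88,341],[141,328]]),.023);print(N)
x,y,t=fit("top",[[-.151,.061,.046],[-.151,-.061,.046],[.110,.061,.046],[.110,-.061,.046]],C([[68,404],[178,380],[22,170],[132,148]]),[.5,.33,.2])[0]
R=np.array([[np.cos(t),-np.sin(t)],[np.sin(t),np.cos(t)]]);print((N[:,:2]-[x,y])@R)
E
```

```text
tray (array([0.5022, 0.3287, 0.1396]), np.float64(0.7999973854033442))
case (array([ 0.4923,  0.1023, -0.0822]), np.float64(0.24064531048031768))
recess (array([ 0.4909,  0.1021, -0.0834]), np.float64(0.6089398480400234))
cover (array([ 0.4265, -0.3161,  0.1895]), np.float64(0.6666197637500488))
mat (array([ 0.5465, -0.0921, -0.1229]), np.float64(0.41401382005128085))
scoop (array([ 0.4985, -0.0876,  2.9957]), np.float64(1.24518630937456))
[[0.4626 0.3505 0.023 ]
 [0.4674 0.2939 0.023 ]
 [0.4403 0.3213 0.023 ]
 [0.4133 0.3463 0.023 ]
 [0.4222 0.2888 0.023 ]]
[[-0.0362  0.0271]
 [-0.0393 -0.0296]
 [-0.0623  0.0013]
 [-0.0856  0.0298]
 [-0.0848 -0.0284]]
```

```bash
cat > go.py <<'E'
# python3 go.py x y z psi : shift (mm, tool axes as they stand) and spin left to the target
import sys; from h import *
t=[float(v) for v in sys.argv[1:]]; o=status.get_obs(); p=o["position"]; s=o["eef_rot"][2]
d=(np.array(t[:3])-p)*1000; c,n=np.cos(s),np.sin(s)
print("t%.2f"%o["time"],"pos",p.round(4),"rpy",np.round(o["eef_rot"],3),"open %.4f grip %.1f"%(o["opening"],o["grip_force"]),"F",np.round(o["contact_force"],1))
print("shift",round(d[0]*c+d[1]*n,1),round(d[0]*n-d[1]*c,1),round(-d[2],1),"spin",round(-((t[3]-s+np.pi)%(2*np.pi)-np.pi),3))
E
python3 -m crank '[[[36,-29,0],0,1],[[36,-29,0],0,1],[[36,-29,0],0,1],[[36,-29,0],0,1],[[36,-29,0],0,1]]' 60 >/dev/null
python3 -m crank '[[[36,-29,0],0,1],[[36,-29,0],0,1],[[36,-29,0],0,1],[[36,-29,0],0,1],[[36,-29,0],0,1]]' >/dev/null
python3 -m crank '[[[36,-29,0],0,1],[[36,-29,0],0,1],[[36,-29,0],0,1],[[36,-29,0],0,1],[[36,-29,0],0,1]]' >/dev/null
python3 -m crank '[[[0,0,0],0.13,1],[[0,0,0],0.13,1],[[0,0,0],0.13,1],[[0,0,0],0,1],[[0,0,0],0,1]]'
python3 go.py .585 -.101 .051 -.153
```

```text
time: 2.45
position: [0.5812, -0.1067, 0.2187]
eef_rot: [-3.142, -0.0, -0.149]
contact_force: [0.1, -0.3, -0.7]
opening: 0.0931
grip_force: 0.0
t2.45 pos [ 0.5812 -0.1067  0.2187] rpy [-3.142 -0.    -0.149] open 0.0931 grip 0.0 F [ 0.1 -0.3 -0.7]
shift 2.9 -6.2 167.7 spin 0.004
```

```bash
python3 -m crank '[[[3,-6,40],0,1],[[0,0,45],0,1],[[0,0,40],0,1],[[0,0,28],0,1],[[0,0,14],0,1]]' 60 >/dev/null
python3 -m crank '[[[0,0,1],0,1],[[0,0,0],0,-1],[[0,0,0],0,-1],[[0,0,0],0,-1],[[0,0,0],0,-1]]'
python3 -m crank '[[[0,0,0],0,-1],[[0,0,-20],0,-1],[[0,0,-40],0,-1],[[0,0,-40],0,-1],[[0,0,-40],0,-1]]'
python3 - <<'E'
from h import *
s=snapshot("side");t=snapshot("top")
a=s[60:260,180:400];b=t[120:270,200:365]
o=np.zeros((600,800,3),np.uint8);a=cv2.resize(a,(440,400),interpolation=cv2.INTER_CUBIC);b=cv2.resize(b,(360,327),interpolation=cv2.INTER_CUBIC)
o[:400,:440]=a;o[:327,440:]=b;cv2.imwrite("pics/lift.png",o[:400])
E
python3 go.py .63 .347 .051 .14
```

```text
time: 3.45
position: [0.5855, -0.1012, 0.0516]
eef_rot: [3.142, -0.001, -0.153]
contact_force: [0.7, -0.1, -0.8]
opening: 0.0653
grip_force: 0.0
time: 3.95
position: [0.5848, -0.1011, 0.1924]
eef_rot: [-3.142, 0.0, -0.153]
contact_force: [0.5, -0.3, 0.5]
opening: 0.0258
grip_force: 0.0
t4.05 pos [ 0.5868 -0.1015  0.1971] rpy [ 3.141 -0.008 -0.153] open 0.0174 grip 0.0 F [0.1 0.  0.6]
shift -25.7 -449.8 146.1 spin -0.293
```

View pics/lift.png

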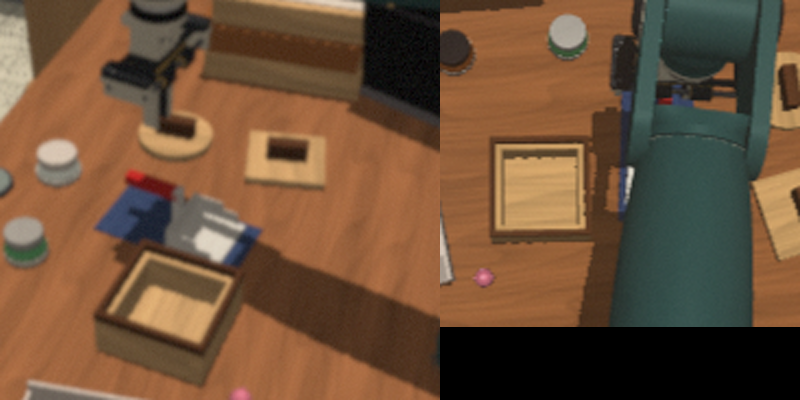

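The fingers close slowly (~80 mm/s), so the gripper lifted empty; the scoop still lies on the mat (handle at crop (150,185)). Open, go down and allow a second to close.

```bash
python3 -m crank '[[[0,0,0],0,1],[[0,0,0],0,1],[[0,0,0],0,1],[[0,0,0],0,1],[[0,0,0],0,1]]' 60 >/dev/null
python3 -m crank '[[[0,0,30],0,0],[[0,0,45],0,0],[[0,0,40],0,0],[[0,0,20],0,0],[[0,0,8],0,0]]' >/dev/null
python3 go.py .585 -.101 .051 -.153
python3 -m crank '[[[0,0,2],0,-1],[[0,0,0],0,-1],[[0,0,0],0,-1],[[0,0,0],0,-1],[[0,0,0],0,-1]]' >/dev/null
python3 -m crank '[[[0,0,0],0,-1],[[0,0,0],0,-1],[[0,0,0],0,-1],[[0,0,0],0,-1],[[0,0,0],0,-1]]'
python3 go.py .585 -.101 .051 -.153
```

```text
t5.05 pos [ 0.5839 -0.1009  0.045 ] rpy [-3.141  0.004 -0.153] open 0.0464 grip 0.0 F [-0.4 -0.  -0. ]
shift 1.1 -0.1 -6.0 spin -0.0
time: 6.05
position: [0.5858, -0.1013, 0.0468]
eef_rot: [3.141, -0.002, -0.153]
contact_force: [2.1, -0.3, 6.4]
opening: 0.0197
grip_force: 59.9
t6.05 pos [ 0.5858 -0.1013  0.0468] rpy [ 3.141e+00 -2.000e-03 -1.530e-01] open 0.0197 grip 59.9 F [ 2.1 -0.3  6.4]
shift -0.9 -0.2 -4.2 spin -0.0
```

```bash
python3 -m crank '[[[0,0,-15],0,-1],[[0,0,-30],0,-1],[[0,0,-40],0,-1],[[0,0,-30],0,-1],[[0,0,-15],0,-1]]'
python3 - <<'E'
from h import *
s=snapshot("side")
cv2.imwrite("pics/lift2.png",cv2.resize(s[60:260,180:400],None,fx=3,fy=3,interpolation=cv2.INTER_CUBIC))
E
python3 go.py .63 .347 .051 .14
```

```text
time: 6.55
position: [0.5857, -0.1012, 0.1795]
eef_rot: [3.141, -0.004, -0.153]
contact_force: [0.6, -0.2, -1.4]
opening: 0.0193
grip_force: 59.9
t6.60 pos [ 0.586  -0.1014  0.1805] rpy [ 3.141 -0.005 -0.153] open 0.0195 grip 59.9 F [-0.1 -0.1  0.8]
shift -24.9 -449.8 129.5 spin -0.293
```

View pics/lift2.png

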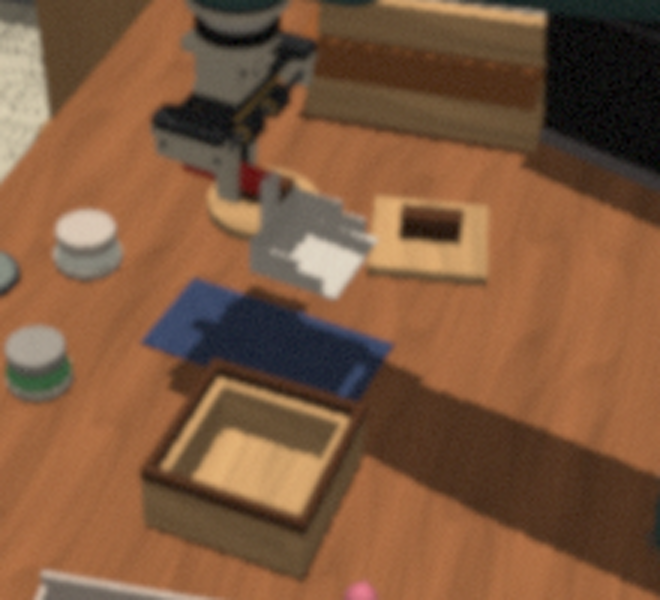

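The scoop is held level: handle at (185–290,175), pan at (315,250). Next a closer look at the tray for the tight side clearance.

Run:
```python
from h import *
t=snapshot("top");s=cv2.imread("pics/side0.png");t0=cv2.imread("pics/top0.png")
o=np.zeros((600,800,3),np.uint8)
o[:,:330]=cv2.resize(t0[170:260,155:210],None,fx=6,fy=6,interpolation=cv2.INTER_CUBIC)[:540*2][:540,:330] if 0 else np.pad(cv2.resize(t0[170:260,155:210],None,fx=6,fy=6,interpolation=cv2.INTER_CUBIC),((0,60),(0,0),(0,0)))
o[:280,330:330+455]=cv2.resize(s[245:325,172:302],None,fx=3.5,fy=3.5,interpolation=cv2.INTER_CUBIC)
cv2.imwrite("pics/tray.png",o)
```

```text
(no output)
```

View pics/tray.png

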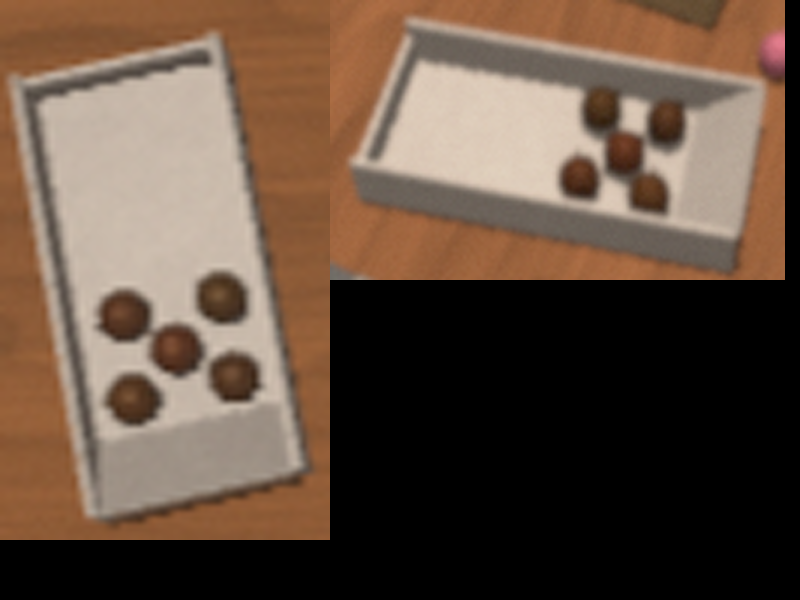

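Run:
```python
from fit import *
np.set_printoptions(precision=4,suppress=True)
T=lambda l:np.array(l,float)/6+[155-.42,170-.42]
S=lambda l:(np.array(l,float)-[330,0])/3.5+[172-.36,245-.36]
def f(p,cams=("top","side")):
    x,y,t,a,b=p;c,s=np.cos(t),np.sin(t)
    M=np.array([[a,.061,.046],[a,-.061,.046],[b,.061,.046],[b,-.061,.046]])
    foot=np.array([[-.105,.056,.005]])
    W=lambda M:np.c_[x+c*M[:,0]-s*M[:,1],y+s*M[:,0]+c*M[:,1],M[:,2]]
    r=[]
    if "top" in cams:r+=list((proj("top",W(np.r_[M,foot]))-T([[11,78],[218,36],[88,519],[309,468],[98,438]])).ravel())
    if "side" in cams:r+=list((proj("side",W(M))-S([[353,163],[408,20],[737,240],[765,85]])).ravel())
    r+= [(a-.110)*200,(b+.151)*200]
    return np.array(r)
for cams in(("top",),("side",),("top","side")):
    r=least_squares(f,[.5,.33,.14,.11,-.151],kwargs=dict(cams=cams)); print(cams,r.x,np.round(r.fun,1))
x,y,t=r.x[:3];R=np.array([[np.cos(t),-np.sin(t)],[np.sin(t),np.cos(t)]])
N=ray("top",T([[125,315],[222,297],[177,348],[133,398],[235,376]]),.022)[:,:2];print((N-[x,y])@R)
# cover and case from the side, at start
```

```text
('top',) [ 0.5053  0.3299  0.1351  0.1072 -0.1516] [ 0.   0.1  0.  -0.5  0.3 -0.2 -0.7  0.2  0.4  0.4 -0.6 -0.1]
('side',) [ 0.5038  0.3301  0.1292  0.1089 -0.1499] [-0.6  0.4  0.5 -0.3 -0.   0.2  0.1 -0.5 -0.2  0.2]
('top', 'side') [ 0.5053  0.3301  0.1317  0.1073 -0.1514] [ 0.1 -0.   0.1 -0.5  0.1 -0.2 -0.9  0.2  0.2  0.4 -0.5  0.5  0.5 -0.2
  0.1 -0.   0.1 -0.7 -0.5 -0.1]
[[-0.0393  0.0255]
 [-0.0412 -0.0311]
 [-0.0647 -0.0003]
 [-0.0876  0.0295]
 [-0.088  -0.03  ]]
```

```bash
python3 -m crank '[[[-1,-25,0],0,-1],[[-2.5,-40,0],0,-1],[[-2.5,-48,0],0,-1],[[-2.5,-48,0],0,-1],[[-2.5,-48,0],0,-1]]' >/dev/null
python3 -m crank '[[[-2.5,-48,0],0,-1],[[-2.5,-48,0],0,-1],[[-2.5,-48,0],0,-1],[[-2.5,-48,0],0,-1],[[-2.5,-48,0],0,-1]]' >/dev/null
python3 -m crank '[[[0,0,0],-0.1,-1],[[0,0,0],-0.1,-1],[[0,0,0],-0.085,-1],[[0,0,0],0,-1],[[0,0,0],0,-1]]'
python3 go.py .631 .3467 .11 .132
python3 - <<'E'
from h import *
s=snapshot("side");cv2.imwrite("pics/over.png",cv2.resize(s[150:350,150:350],None,fx=3,fy=3,interpolation=cv2.INTER_CUBIC))
print(proj("side",[[.631,.347,.2]]))
E
```

```text
time: 8.15
position: [0.63, 0.3459, 0.174]
eef_rot: [3.141, 0.002, 0.129]
contact_force: [-0.5, 0.7, -2.6]
opening: 0.02
grip_force: 59.9
t8.15 pos [0.63   0.3459 0.174 ] rpy [3.141e+00 2.000e-03 1.290e-01] open 0.0200 grip 59.9 F [-0.5  0.7 -2.6]
shift 1.0 -0.6 64.0 spin -0.003
[[169.14770061 227.78537012]]
```

View pics/over.png

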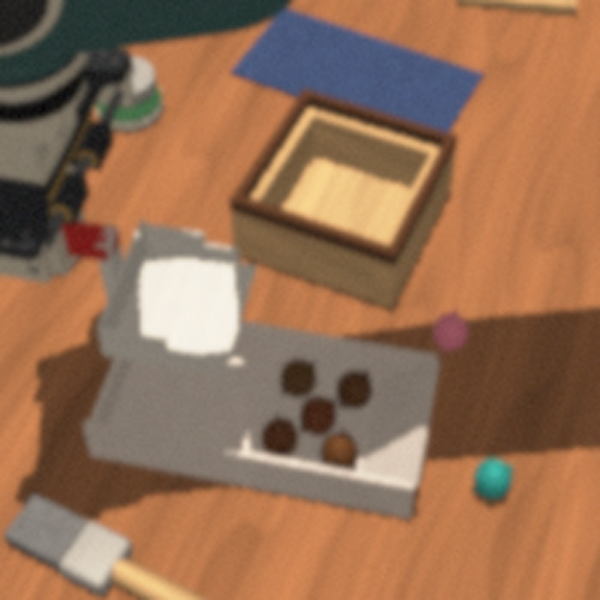

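Run:
```python
from fit import *
o=status.get_obs();p=o["position"];s=o["eef_rot"][2]
S=lambda l:np.array(l,float)/3+[150-.33,150-.33]
uv=S([[140,226],[255,265],[240,353]])
def W(M,dx,th):
    M=np.array(M,float); g=M-[-.085+dx,0,.062]   # scoop coords from grasp point
    X=g[:,0]*np.cos(th)+g[:,2]*np.sin(th);Z=-g[:,0]*np.sin(th)+g[:,2]*np.cos(th) # th>0 nose down
    a=s+np.pi;return np.c_[p[0]+np.cos(a)*X-np.sin(a)*g[:,1],p[1]+np.sin(a)*X+np.cos(a)*g[:,1],p[2]+.019+Z]
M=[[-.045,.051,.036],[.045,.051,.020],[.045,-.051,0]]
for dx in(-.008,0,.008):
  for th in(0,.1,.2,-.1): print(dx,th,np.round(proj("side",W(M,dx,th))-uv,1).tolist())
r=least_squares(lambda q:(proj("side",W(M,*q))-uv).ravel(),[0,0]);print(r.x,r.fun)
```

```text
-0.008 0 [[3.4, -1.6], [3.5, -3.6], [-2.9, 9.2]]
-0.008 0.1 [[2.4, -0.5], [1.6, -0.2], [-5.7, 12.1]]
-0.008 0.2 [[1.2, 0.5], [-0.8, 2.8], [-8.9, 14.6]]
-0.008 -0.1 [[4.2, -2.9], [4.8, -7.3], [-0.7, 5.9]]
0 0 [[0.1, -2.2], [0.1, -4.2], [-6.5, 8.5]]
0 0.1 [[-0.9, -1.3], [-1.8, -1.0], [-9.2, 11.2]]
0 0.2 [[-2.1, -0.5], [-4.1, 1.8], [-12.4, 13.6]]
0 -0.1 [[0.9, -3.2], [1.4, -7.6], [-4.4, 5.5]]
0.008 0 [[-3.3, -2.8], [-3.3, -4.8], [-10.1, 7.8]]
0.008 0.1 [[-4.3, -2.1], [-5.1, -1.8], [-12.8, 10.3]]
0.008 0.2 [[-5.4, -1.5], [-7.4, 0.8], [-15.9, 12.5]]
0.008 -0.1 [[-2.4, -3.5], [-2.0, -8.0], [-7.9, 5.0]]
[-0.00294676 -0.06456812] [ 1.82444906 -2.66612804  2.21806064 -6.22559355 -3.72570072  6.79060148]
```

```bash
python3 -m crank '[[[1,-1,25],0,-1],[[0,0,40],0,-1],[[0,0,25],0,-1],[[0,0,12],0,-1],[[0,0,8],0,-1]]' >/dev/null
python3 go.py .631 .3467 .048 .132
python3 -m crank '[[[0,0,4],0,-1],[[0,0,3],0,-1],[[0,0,2],0,-1],[[0,0,2],0,-1],[[0,0,0],0,-1]]' >/dev/null
python3 go.py .631 .3467 .048 .132
python3 -m crank '[[[0,0,2],0,-1],[[0,0,2],0,-1],[[0,0,0],0,-1],[[0,0,0],0,-1],[[0,0,0],0,-1]]' >/dev/null
python3 go.py .631 .3467 .048 .132
python3 - <<'E'
from h import *
s=snapshot("side");cv2.imwrite("pics/in.png",cv2.resize(s[230:340,160:310],None,fx=4,fy=4,interpolation=cv2.INTER_CUBIC))
E
```

```text
t8.70 pos [0.6311 0.3471 0.0648] rpy [3.141e+00 1.000e-03 1.310e-01] open 0.0192 grip 59.9 F [ 0.4  0.  -1.5]
shift -0.2 0.4 16.8 spin -0.001
t9.20 pos [0.6313 0.3473 0.0548] rpy [-3.141 -0.     0.132] open 0.0196 grip 59.9 F [-0.2 -0.1 -2.1]
shift -0.4 0.6 6.8 spin -0.0
t9.70 pos [0.6313 0.3473 0.0507] rpy [-3.142 -0.     0.132] open 0.0197 grip 59.9 F [ 0.4  0.5 -1.1]
shift -0.4 0.5 2.7 spin -0.0
```

View pics/in.png

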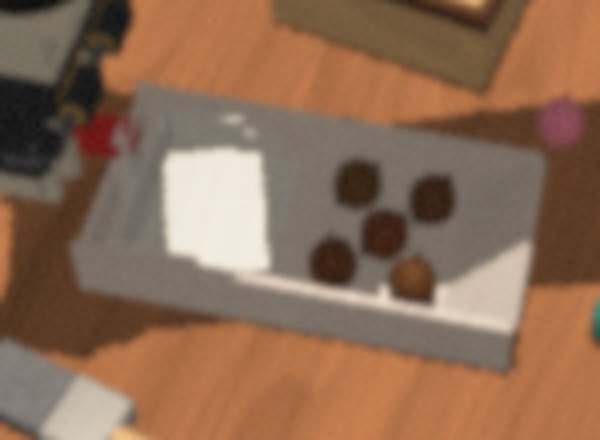

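```bash
python3 -m crank '[[[0,0,2],0,-1],[[0,0,1],0,-1],[[0,0,0.5],0,-1],[[0,0,0],0,-1],[[-6,0,0],0,-1]]' >/dev/null
python3 go.py .631 .3467 .048 .132
python3 -m crank '[[[-10,0,0],0,-1],[[-10,0,0],0,-1],[[-10,0,0],0,-1],[[-10,0,0],0,-1],[[-10,0,0],0,-1]]' >/dev/null
python3 go.py .532 .3337 .048 .132
python3 -m crank '[[[-10,0,0],0,-1],[[-10,0,0],0,-1],[[-6,0,0],0,-1],[[-4,0,0],0,-1],[[-2,0,0],0,-1]]' >/dev/null
python3 go.py .532 .3337 .048 .132
python3 - <<'E'
from h import *
s=snapshot("side");cv2.imwrite("pics/push.png",cv2.resize(s[230:340,160:310],None,fx=4,fy=4,interpolation=cv2.INTER_CUBIC))
E
```

```text
t10.25 pos [0.6263 0.3467 0.048 ] rpy [-3.141e+00 -2.000e-03  1.310e-01] open 0.0198 grip 59.9 F [5.  1.4 6.7]
shift 4.7 0.6 -0.0 spin -0.001
t10.75 pos [0.5759 0.3401 0.048 ] rpy [-3.141e+00 -2.000e-03  1.320e-01] open 0.0194 grip 59.9 F [4.3 0.2 5.7]
shift -44.4 0.6 -0.0 spin -0.0
t11.25 pos [0.5443 0.3359 0.048 ] rpy [-3.141e+00 -2.000e-03  1.320e-01] open 0.0194 grip 59.9 F [4.5 0.4 5.2]
shift -12.5 0.6 -0.0 spin -0.0
```

View pics/push.png

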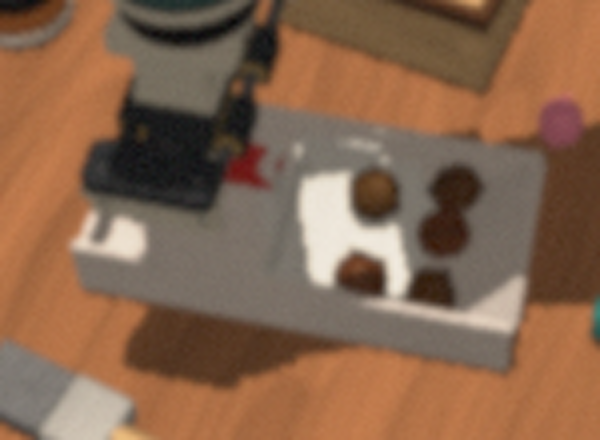

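Two walnuts are already in the pan ((375,193), (360,270)), and three lie against the ramp ((455,187), (445,230), (432,288)). I push on, then pitch the nose up on the ramp.

```bash
python3 -m crank '[[[-4,0,0],0,-1],[[-4,0,0],0,-1],[[-4,0,0],0,-1],[[-2,0,0],0,-1],[[0,0,0],0,-1]]' >/dev/null
python3 go.py .532 .3337 .048 .132
python3 -m crank '[[[-2,0,0],0,-1],[[-2,0,1],0,-1],[[-2,0,2],0,-1],[[-2,0,2],0,-1],[[-2,0,2],0,-1]]' >/dev/null
python3 go.py .532 .3337 .048 .132
python3 - <<'E'
from h import *
np.set_printoptions(precision=3,suppress=True)
snapshot("side");snapshot("top")
t=.1317;R=np.array([[np.cos(t),-np.sin(t)],[np.sin(t),np.cos(t)]])
for c in("side","top"):
  for r in models.boxes_of("nut0_center",c):
    p=w(c,r["point"]);print(c,round(r["confidence"],2),(p[:2]-[.505,.33])@R,p[2])
E
```

```text
t11.80 pos [0.5309 0.3341 0.048 ] rpy [-3.141e+00 -3.000e-03  1.320e-01] open 0.0191 grip 59.9 F [6.5 1.4 4.2]
shift 1.1 0.6 -0.0 spin -0.0
t12.30 pos [0.5284 0.3348 0.0477] rpy [-3.137 -0.021  0.131] open 0.0194 grip 60.1 F [49.2  3.1 42.1]
shift 3.4 1.5 -0.3 spin -0.001
side 0.52 [-0.11  -0.036] 0.032325399013211076
```

```bash
python3 -m crank '[[[0,0,0],0,-1],[[0,0,0],0,-1],[[0,0,0],0,-1],[[0,0,0],0,-1],[[0,0,0],0,-1]]' 20 
python3 -m crank '[[[0,0,0],0,-1],[[0,0,0],0,-1],[[0,0,0],0,-1],[[0,0,0],0,-1],[[0,0,0],0,-1]]' 10 
python3 go.py .532 .3337 .048 .132
python3 - <<'E'
from h import *
np.set_printoptions(precision=3,suppress=True)
snapshot("side")
t=.1317;R=np.array([[np.cos(t),-np.sin(t)],[np.sin(t),np.cos(t)]])
for c in("side",):
  for q in("nut0_center","nut1_center","nut3_center","scoop"):
   for r in models.boxes_of(q,c):
    p=w(c,r["point"]);print(q,round(r["confidence"],2),(p[:2]-[.505,.33])@R,p[2])
E
```

```text
time: 13.0
position: [0.5241, 0.3341, 0.0449]
eef_rot: [-3.138, -0.011, 0.132]
contact_force: [16.3, 2.5, 26.7]
opening: 0.02
grip_force: 20.0
time: 13.5
position: [0.5218, 0.3337, 0.0424]
eef_rot: [-3.139, -0.005, 0.132]
contact_force: [6.1, 4.2, 13.2]
opening: 0.0198
grip_force: 10.0
t13.50 pos [0.5218 0.3337 0.0424] rpy [-3.139 -0.005  0.132] open 0.0198 grip 10.0 F [ 6.1  4.2 13.2]
shift 10.1 1.3 -5.6 spin -0.0
nut0_center 0.65 [-0.108 -0.035] 0.029774038184116502
nut0_center 0.25 [-0.067 -0.145] 0.03356360923755175
nut1_center 0.58 [-0.102  0.037] 0.03500659487250812
nut1_center 0.42 [-0.206  0.03 ] 0.03017595319114641
nut1_center 0.3 [ 0.06  -0.658] 0.02975008713614702
nut3_center 0.59 [-0.159 -0.1  ] 0.028924351811886906
nut3_center 0.5 [-0.078 -0.019] 0.030555126917487074
scoop 0.95 [-0.03  -0.008] 0.009746313790392924
```

```bash
python3 -m crank '[[[-1,0,2],0,-1],[[-1,0,2],0,-1],[[-1,0,2],0,-1],[[0,0,2],0,-1],[[0,0,0],0,-1]]' 10 
python3 -m crank '[[[0,0,0],0,-1],[[0,0,0],0,-1],[[0,0,0],0,-1],[[0,0,0],0,-1],[[0,0,0],0,-1]]' 60
python3 - <<'E'
from h import *
s=snapshot("side");cv2.imwrite("pics/tilt.png",s)
h=cv2.cvtColor(s,cv2.COLOR_BGR2HSV)[230:340,160:310]
m=((h[...,2]<95)&(h[...,1]>70)&((h[...,0]<20)|(h[...,0]>170))).astype(np.uint8)
# coarse text map
g=s[240:330,180:305];gray=cv2.cvtColor(g,cv2.COLOR_BGR2GRAY)
hs=h[10:100,20:145]
for y in range(0,90,3):
    print("".join("R" if hs[y,x,1]>150 and (hs[y,x,0]<6 or hs[y,x,0]>172) else "n" if hs[y,x,1]>70 and hs[y,x,2]<110 else "o" if hs[y,x,1]>70 else "W" if hs[y,x,2]>180 else "." if hs[y,x,2]>90 else "#" for x in range(0,125)[::2]))
E
```

```text
time: 14.25
position: [0.5184, 0.3331, 0.0339]
eef_rot: [-3.14, -0.004, 0.132]
contact_force: [5.1, 3.9, 11.7]
opening: 0.02
grip_force: 10.0
time: 14.75
position: [0.5183, 0.333, 0.0339]
eef_rot: [-3.14, -0.003, 0.132]
contact_force: [4.5, 2.8, 12.1]
opening: 0.0193
grip_force: 60.0
ooooooooooo.#............###onnoonnnoooooooonnnoooonnnooooooooo
ooooooooooo..#################noooooooooooooooooooonnoooooooooo
oooooooooo.....####n#####..###noooooooooonnooooonoonooooooooooo
oooooooooooo...............###nooooooooooooooonnoonoooooooooooo
ooooooo.WWWWW.............nnnnoooooooooooooooooooonoooooooooooo
oooooooW.................#n#nnooooooooooooooooooooooooooooooooo
oooooooW....#...........####.oooooooooooooooooooooooooooooooooo
ooooooW..o.####.........####........ooooooooooooooooooooooooooo
oooooW..RRRn################.................oooooooonooooooooo
oooooW.oRRRn################...........................oonnnnnn
ooooW...oRRn#nn########nnn##..............................nnnnn
ooooW..W###############n#nnn.................#nnnnn.......nnnnn
oooW..W.####n###n########nn.....WWWWWWWnnnnnnnn
[... 404 characters left out ...]
...............................W.nnnn.WW.............nnnnnnn
o.................................WW......nnnnn.........nnnnnnn
oooooo..............................WWWWW.nnnnn#......W.nnnnnnn
ooooooooooooo................................nn.....WWW.nnnnnnn
oooooooooooooonnnnnn.........................WWWWWWWWWWonnnnnoo
oooooooooooooonnnnnnnnnnnnn.........................WW.oooooooo
oooooooooooonnnnnnnnnnnnnnnnnnnnnnn...................noooooooo
oooooooooooonnnnnnnnnnnnnnnnnnnnnnnnnoooooo...........ooooooooo
ooooooooooonnnnnnnnnnnnnnnnnnnnnooooooooooooooooooo...ooooooooo
.ooooooooooooonnnnnnnnnnnnnnnoooooooooooooooooooooooooooooooooo
WWW.ooooooooooooooooonnnnoooooooooooooooooooooooooooooooooooooo
```

```bash
python3 -m crank '[[[0,0,-4],0,-1],[[0,0,-8],0,-1],[[0,0,-12],0,-1],[[0,0,-16],0,-1],[[0,0,-20],0,-1]]' 60 >/dev/null
python3 -m crank '[[[0,0,-22],0,-1],[[0,0,-22],0,-1],[[0,0,-16],0,-1],[[0,0,-10],0,-1],[[0,0,-5],0,-1]]'
python3 - <<'E'
from h import *
s=snapshot("side");cv2.imwrite("pics/up.png",cv2.resize(s[180:340,160:320],None,fx=3.7,fy=3.7,interpolation=cv2.INTER_CUBIC))
E
```

```text
time: 15.8
position: [0.5174, 0.3323, 0.1683]
eef_rot: [-3.141, -0.001, 0.132]
contact_force: [0.1, 1.0, -2.3]
opening: 0.0196
grip_force: 59.9
```

View pics/up.png

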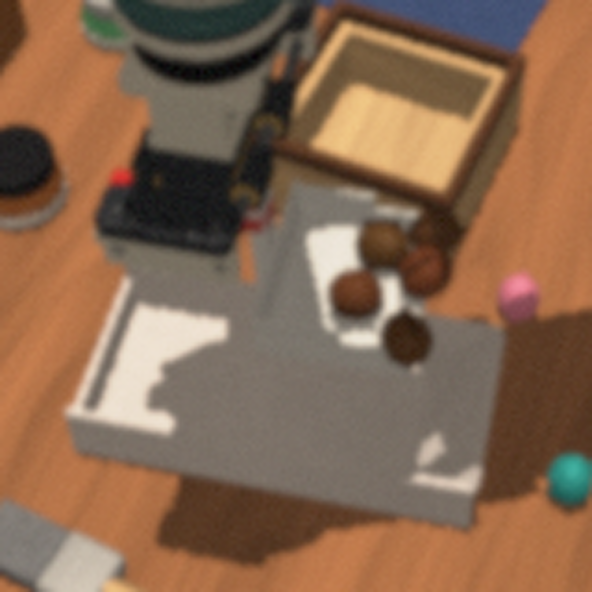

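All five walnuts are in the pan ((383,243),(435,230),(425,270),(357,293),(408,338)), pan well above the tray. Carry gently to the box.

```bash
python3 -m crank '[[[0,5,0],0,-1],[[0.5,10,0],0.01,-1],[[0.5,15,0],0.02,-1],[[1,20,0],0.02,-1],[[1,20,0],0.02,-1]]' 60 >/dev/null
python3 -m crank '[[[1,20,0],0.02,-1],[[1,20,0],0.02,-1],[[1,20,0],0.02,-1],[[1,20,0],0.02,-1],[[1,20,0],0.02,-1]]' >/dev/null
python3 -m crank '[[[0,20,0],0.02,-1],[[0,18,0],0.01,-1],[[0,12,0],0.01,-1],[[0,6,0],0.005,-1],[[0,0,0],0,-1]]' >/dev/null
python3 go.py .559 .0965 .151 -.083
python3 - <<'E'
from h import *
s=snapshot("side");snapshot("top")
np.set_printoptions(precision=3,suppress=True)
for c in("side","top"):
 for q in("nut0_center","nut1_center","nut2_center","scoop"):
   for r in models.boxes_of(q,c): print(c,q,round(r["confidence"],2),w(c,r["point"]))
E
```

```text
t17.35 pos [0.5317 0.1064 0.1671] rpy [ 3.142  0.    -0.085] open 0.0197 grip 59.9 F [-0.7  0.8 -2.5]
shift 28.0 7.6 16.1 spin -0.002
side nut0_center 0.53 [0.407 0.081 0.164]
side nut1_center 0.49 [0.296 0.329 0.029]
side nut1_center 0.48 [0.423 0.159 0.166]
side nut2_center 0.61 [0.499 0.21  0.026]
side scoop 0.92 [0.484 0.115 0.152]
top nut1_center 0.62 [0.296 0.321 0.026]
top nut1_center 0.56 [0.735 0.232 0.045]
top nut2_center 0.67 [ 0.626 -0.316  0.014]
top scoop 0.65 [0.496 0.12  0.15 ]
```

Run:
```python
from h import *
s=snapshot("side");cv2.imwrite("pics/s3.png",s)
px=proj("side",[[.499,.21,.026],[.407,.081,.155],[.423,.159,.155],[.484,.115,.152]]);print(px.round())
u,v=px[0].astype(int)
n0=cv2.imread("pics/side0.png")
print(cv2.absdiff(s,n0)[v-10:v+11:2,u-14:u+15:2].max(2))
h=cv2.cvtColor(s,cv2.COLOR_BGR2HSV)
for y in range(150,300,4): print(y,"".join("R" if a[1]>150 and (a[0]<6 or a[0]>172) else "n" if a[1]>60 and a[2]<105 else "o" if a[1]>60 else "W" if a[2]>180 else "." if a[2]>90 else "#" for a in h[y,200:320:2]))
```

```text
[[250. 246.]
 [301. 186.]
 [286. 206.]
 [268. 189.]]
[[ 4  3  5  5  4  4  4  6  2  4  3  8  4 11  3]
 [16  5  4  2  1  6  5  9  1  4  1  1  4  3  7]
 [70 57 42 18  3  3  9  5  8  6  6  4  2  9  4]
 [80 76 75 64 47 28 14  6  1  1  3  3  5  5  4]
 [75 75 73 73 74 74 64 57 49 36 34 20  3  6  5]
 [78 80 76 70 71 75 78 95 91 75 75 62 29  1  6]
 [74 81 75 74 73 73 81 96 78 58 65 88 80 46 20]
 [52 72 72 70 72 77 85 93 81 63 61 79 83 77 71]
 [ 1 21 48 55 67 73 75 88 91 81 84 88 79 75 63]
 [ 9  5  5  8 21 45 74 77 79 86 98 90 59 30 15]
 [ 6  7  5  8  6  3 20 23 27 56 55 43  9  4  8]]
150 o.......ooooooonn##########nnn#nnnoooooooooooooooooooooooooo
154 ooooooooooon##########n#nnnn##nooooooooooooooooooooooooooooo
158 oooooooooon#############nnnnn###oooooooooooooooooooooooooooo
162 oooooooooon################nn#nnoooo..oooooooooooooooooooooo
166 ooooooooooo##...##########nRn...onnnooooon..oooooooooooooooo
170 ooooooooooooo.........#...nRo...n.......oonnnonn..oooooooooo
174 .ooooooooooooo........##..nn................oonooooon..ooooo
178 .oooooooooooooooooo##......n....................onoooo.oooo
[... 1251 characters left out ...]
......WWWooooooooooooooooooooooooooooooooooonnnnoo
262 ............................WWoooooooooooooooooooooooooooooo
266 WWWWWWWWWWW............................WWooooooooooooooooooo
270 WWWWWWWWWWWWWWWWWWWWW..........................Woooooooooooo
274 WWWWWWWWWWWWWWWWWWWWWWWWWWWWWWW.............WWWWoooooooooooo
278 WWWWWWWWWWWWWWWWWWWWWWWWWWWWWWWWWWWWWWWWWWWWWWWooooooooooooo
282 WWWWWWWWWWWWWWWWWWWWWWWWWWWWWWWWWWWWWWWWWWWWWWWooooooooooooo
286 WWWWWWWWWWWWWWWWWWWWWWWWWWWWWWWWWWWWWWWWWWWWWWWooooooooooooo
290 WWWWWWWWWWWWWWWWWWWWWWWWWWWWWWWWWWWWWWWWWWWWWW.ooooooooooooo
294 WWWWWWWWWWWWWWWWWWWWWWWWWWWWWWWWWWWWWWWWWWWWWWoooooooooooooo
298 ......WWWWWWWWWWWWWWWWWWWWWWWWWWWWWWWWWWWWWWW.oooooooooooooo
```

Run:
```python
from h import *
s=cv2.imread("pics/s3.png")
np.set_printoptions(linewidth=200)
c=s[236:262,232:272]
for ch,n in((2,"R"),):
    print(c[::1,::2,ch])
m=models.masks_of("nut2_center","side")
for r in m:
    ys,xs=np.nonzero(r["mask"]);print(round(r["confidence"],2),xs.min(),xs.max(),ys.min(),ys.max(),len(xs), s[ys,xs].mean(0))
t=snapshot("top");cv2.imwrite("pics/t3.png",t);print(proj("top",[[.499,.21,.015]]))
```

```text
[[119  98 104 104 104 103 103 105 104 106 106 103 103 103 102 102 100 102  98  98]
 [132  91  96 100 103 104 102 103 106 105 105 106 105 102 102 103 101 101 104 101]
 [139  88  89  90  97 101 105 102 103 105 106 106 109 105 103 102 101 103 101 100]
 [128  85  84  87  89  94  99 104 104 108 106 106 104 107 103 104 101 102 100 100]
 [104  82  82  82  83  85  87  99 100 104 106 104 105 105 108 103 102  99 101  99]
 [ 86  83  83  82  79  77  83  87  91  99  98  99 101 103 104 106 106 105 102  99]
 [ 83  81  82  82  83  76  77  81  84  89  82  81  91 101 106 104 102 106 101 101]
 [ 80  80  81  84  79  75  82  80  81  72  61  60  74  92 104 106 106 108 103 105]
 [ 80  82  81  80  79  75  75  78  80  61  51  52  59  78 100 105 109 106 108 105]
 [ 80  81  79  82  80  75  76  76  75  59  61  57  53  66  94 103 103 108 110 107]
 [ 83  84  78  82  78  75  77  80  70  66  84  76  62  60  78  92  98 103 106 107]
 [ 83  84  83  81  76  76  74  77  69  68  92  96  80  65  70  83  89  99 103 103]
 [103  92  85  81  76  76  76  77  69  68  93 100  91  71  67  80  85  87  95 101]
 [138 116 104  83  75
[... 450 characters left out ...]
1 136 160 161 162 161 141]
 [171 173 161 156 155 154 157 140 134 133 110 104 104 127 156 165 166 169 173 159]
 [185 183 170 162 156 161 159 154 157 154 139 138 136 145 162 169 167 174 172 165]
 [197 200 189 178 166 168 160 161 161 157 157 158 155 155 165 166 166 172 174 167]
 [183 197 200 195 191 187 178 174 171 162 164 167 163 160 166 166 166 174 173 165]
 [148 166 178 186 192 198 197 196 188 178 179 173 166 161 165 166 169 173 175 167]
 [119 131 142 152 167 178 184 196 197 195 197 189 179 171 171 167 170 174 173 167]
 [115 117 121 125 130 141 154 168 180 193 198 196 195 192 187 179 179 180 176 170]]
0.49 248 259 242 252 99 [24.12121212 40.55555556 71.66666667]
[[215.31932238 208.67853532]]
```

A walnut dropped on the table at side pixel (254,248), between tray and box; I'll fetch it later with the fingers. Carry on very gently with the other four.

```bash
python3 -m crank '[[[0.7,0.3,0],0,-1],[[1.5,0.6,0],0,-1],[[2.3,0.7,0],0,-1],[[2.8,0.7,0],0,-1],[[2.8,0.7,0],0,-1]]' 60 >/dev/null
python3 -m crank '[[[2.8,0.7,0],0,-1],[[2.8,0.7,0],0,-1],[[2.8,0.7,0],0,-1],[[2.8,0.7,1],0,-1],[[2.8,0.7,2],0,-1]]'  >/dev/null
python3 -m crank '[[[2.3,0.6,2],0,-1],[[1.3,0.3,2],0,-1],[[0.5,0,1],0,-1],[[0,0,0],0,-1],[[0,0,0],0,-1]]'  >/dev/null
python3 go.py .559 .0965 .151 -.083
python3 - <<'E'
from h import *
print(ray("side",[[254,248]],.016))
s=snapshot("side");cv2.imwrite("pics/s4.png",s)
h=cv2.cvtColor(s,cv2.COLOR_BGR2HSV)
for y in range(150,224,3): print(y,"".join("R" if a[1]>150 and (a[0]<6 or a[0]>172) else "n" if a[1]>60 and a[2]<105 else "o" if a[1]>60 else "W" if a[2]>180 else "." if a[2]>90 else "#" for a in h[y,220:310:1]))
print([proj("side",[[.559-f*.996,.0965+f*.083+g,.151+.019-.062]]).round() for f in(.043,.133) for g in(.051,-.051)])
E
```

```text
t19.50 pos [0.5592 0.0975 0.1592] rpy [ 3.142 -0.    -0.083] open 0.0196 grip 59.9 F [-0.8  1.  -1.9]
shift -0.1 1.0 8.2 spin -0.0
[[0.488347   0.20542041 0.016     ]]
150 n####nnnn############n#nnnnn###nnooooooooooooooooooooooooooooooooooooooooooooooooooooooooo
153 #########n###########nnnnn#####nnooooooooooooooooooooooooooooooooooooooooooooooooooooooooo
156 ###########n#####n##nnnnnnnn###nn....ooooooooooooooooooooooooooooooooooooooooooooooooooooo
159 ######################n#nnnn#nnnnnnnnnnnoo....oooooooooooooooooooooooooooooooooooooooooooo
162 ######################nnRRRRnn...nnononnonooonooooo....ooooooooooooooooooooooooooooooooooo
165 .........#############nnRRRRnnonn#noooon..noooonnoooooonoooo....oooooooooooooooooooooooooo
168 ......................nnRRn...nnn#nooo..............oononoononnnooonn...oooooooooooooooooo
171 ooooooo........##......nnnn...............................ooooooonnnnnnoonnnon...ooooooooo
174 oooooooo...............#nn#...................................oonnnnoononnnooooooooooon...
177 ooooooooooooooooooo.....nnn..........................##n#n..........ooooo
[... 835 characters left out ...]
#nnnnnnnnnnnnnnnnnnonnnnnnnoooooooooo
207 ooooooooooooonnnnnnnonnnnnnnnnnooooooooooooooooooooooo...nnnnoonoonooooonnnnnnnnoooooooooo
210 ooooooooooonnnnnnnnonnnnnnnnnoooooooooooooooooooooooooooonnoooooooooooonnnnnnnnooooooooooo
213 ooooonnnnnnnnnnnnnnnnnnnnnnoooooooooooonooooooooonnnnnnonnoooooooooooonnnnnnnnnooooooooooo
216 oooooonnnnnnnnnnnnnnnnnnnnooooooooooooooooooooonnnnonnooooooonooooooonnnnnnnnnnnnnnooooooo
219 ooooooonnnnnnnnnnnnnnnnnnnnnooooooooooooooooooonnnnnnnnoooooooooooonnnnnnnnnnnnnnnnnnnnnnn
222 ooooooooonnnnnnnnnnnnnnnnnnnnnnnnnnnnnnooooooooononnnnoooooooooooonnnnnnnnnnnnnnnnnnnnnnnn
[array([[251., 207.]]), array([[264., 181.]]), array([[283., 218.]]), array([[295., 191.]])]
```

Run:
```python
from h import *
np.set_printoptions(precision=3,suppress=True)
snapshot("side")
o=status.get_obs();p=o["position"];a=o["eef_rot"][2]
b=np.array([np.cos(a),np.sin(a)]);l=np.array([-np.sin(a),np.cos(a)])
for z in(.135,.145):
    P=ray("side",[[268,189],[277,182],[278,201],[287,203]],z)[:,:2]-p[:2]; print(z,np.c_[-(P@b),-(P@l)]-[.087,0])
for q in["nut%d_center"%i for i in range(5)]:
  for r in models.masks_of(q,"side"):
    ys,xs=np.nonzero(r["mask"]);print(q,round(r["confidence"],2),xs.mean().round(),ys.mean().round(),len(xs))
```

```text
0.135 [[-0.016  0.004]
 [-0.005  0.038]
 [ 0.024 -0.025]
 [ 0.047 -0.022]]
0.145 [[-0.012 -0.005]
 [-0.001  0.029]
 [ 0.028 -0.034]
 [ 0.05  -0.031]]
nut0_center 0.56 383.0 241.0 103
nut2_center 0.61 252.0 247.0 106
nut3_center 0.53 277.0 183.0 134
nut3_center 0.51 317.0 252.0 101
```

Run:
```python
from h import *
np.set_printoptions(precision=3,suppress=True,linewidth=200)
s=snapshot("side");cv2.imwrite("pics/s5.png",s);n0=cv2.imread("pics/side0.png")
print(ray("side",[[317,252],[383,241]],.016))
for u,v in((317,252),(383,241)):
    print(s[v-9:v+10:2,u-14:u+15:2,2]);print(n0[v-9:v+10:2,u-14:u+15:2,2])
```

```text
[[0.329 0.162 0.016]
 [0.172 0.067 0.016]]
[[ 84  87  89  85  81  81  81  78  83  82  82  87  86  88  83]
 [ 83  86  86  87  83  82  88  85  86  85  83  85  88  86  80]
 [ 87  83  85  85  85 100 136 139 120 106  86  84  90  86  82]
 [ 87  87  88  83  95 156 207 220 197 167 101  88  88  84  79]
 [ 85  88  87  85 102 171 212 225 222 200 125  88  88  84  79]
 [ 92 126 141 118 104 154 194 212 210 181 125  89  86  83  79]
 [145 160 171 156 135 124 162 181 181 151 109  89  86  81  78]
 [173 169 171 163 147 109 119 133 128 111 132 123 103  81  78]
 [170 171 165 161 163 135 110  96  97 120 163 168 157 134 126]
 [169 174 166 164 165 164 161 145 145 166 175 173 166 159 157]]
[[162 167 164 164 162 160 156 156 155 156 160 165 170 169 166]
 [163 166 165 164 162 156 157 159 158 158 165 167 170 166 164]
 [161 167 163 164 161 158 157 161 156 159 162 165 171 165 160]
 [167 167 166 165 157 158 156 159 157 157 163 171 166 164 158]
 [165 165 167 160 159 155 157 163 159 161 164 169 168 163 154]
 [170 165 164 160 159 156 156 160 161 160 164 172 167 161 152]
 [184 166 163 159 159 154 158 164 160 162 170 17
[... 616 characters left out ...]
  55  74  81  81  82  75  70]
 [ 75  78  64  44  45  51  51  47  51  70  80  80  82  78  76]
 [ 77  78  77  58  46  49  54  48  70  79  79  83  81  76  78]
 [ 78  78  81  71  59  54  53  61  80  82  79  83  81  76  78]]
[[43 43 31 34 32 33 32 28 27 25 25 25 24 31 29]
 [68 68 61 62 64 63 58 54 44 45 38 41 35 34 30]
 [74 76 74 74 78 75 77 77 75 75 71 70 64 63 48]
 [76 72 78 74 75 77 79 80 81 81 79 76 76 62 48]
 [71 75 73 72 77 80 78 79 82 80 78 79 74 65 54]
 [72 75 75 79 79 78 80 78 77 81 77 79 75 69 60]
 [75 71 76 77 79 78 76 79 81 80 74 78 78 74 66]
 [71 76 74 74 77 72 78 79 83 79 75 76 77 78 73]
 [72 74 74 76 77 78 80 75 82 78 77 80 75 71 71]
 [72 71 77 78 78 76 78 79 84 77 78 77 79 72 74]]
```

```bash
python3 -m crank '[[[0,1,2],0,-1],[[0,0,3],0,-1],[[0,0,2],0,-1],[[0,0,1],0,-1],[[0,0,0],0,-1]]' 60  >/dev/null
python3 -m crank '[[[0,0,0],0,-1],[[0,0,0],0,-1],[[0,0,0],0,-1],[[0,0,0],0,-1],[[0,0,0],0,-1]]' 3
cat > m.py <<'E'
from h import *
s=snapshot("side");cv2.imwrite("pics/s_%.2f.png"%status.get_obs()["time"],s)
h=cv2.cvtColor(s,cv2.COLOR_BGR2HSV)
for y in range(150,250,3): print(y,"".join("R" if a[1]>150 and (a[0]<6 or a[0]>172) else "n" if a[1]>60 and a[2]<105 else "o" if a[1]>60 else "W" if a[2]>180 else "." if a[2]>90 else "#" for a in h[y,220:310:1]))
E
python3 m.py
python3 - <<'E'
from h import *
for q in["nut%d_center"%i for i in range(5)]:
  for r in models.masks_of(q,"side"):
    ys,xs=np.nonzero(r["mask"]);print(q,round(r["confidence"],2),xs.mean().round(),ys.mean().round(),len(xs))
E
```

```text
time: 20.9
position: [0.5592, 0.0965, 0.1512]
eef_rot: [-3.142, -0.0, -0.083]
contact_force: [-0.0, 0.2, -0.7]
opening: 0.0199
grip_force: 3.0
150 oonn####################nnnnn####nnnnnoooooooooooooooooooooooooooooooooooooooooooooooooooo
153 n####n##n##n#####n####nnnnnn#n#nnooooooooooooooooooooooooooooooooooooooooooooooooooooooooo
156 ###################n#nnnn#n#######...ooooooooooooooooooooooooooooooooooooooooooooooooooooo
159 #####################nnnnnnn#nnnnnnoonoooo....oooooooooooooooooooooooooooooooooooooooooooo
162 #########################nnn##nnnonnooononnoonoooon....ooooooooooooooooooooooooooooooooooo
165 .#####################nnRRnn.#nnnonooooonooooooooooooooooooo....oooooooooooooooooooooooooo
168 ..........############nnRRRRnn#nnooooooooonoonnnooooooooooooonnnnonnn...oooooooooooooooooo
171 ooo...................nnRRRRRn...ooooonooooooooooonoooooonoooooooonnnooononnnn...ooooooooo
174 oooooooooo............nnnRRo........nonnnooooooooooooooonnnnoooonnnooonnonooooooooooonn...
177 oooooooooooooooo.......nnnnno.........noooooooooooooooooonoooooooooooooooooooooonoooonnon.
180 ooo
[... 1702 characters left out ...]

234 ooooonnnnnonnononnnnnoooooooooooonnnnnnnnnnnnnnnnnnnnnnnnnnnnnnnnnnnnnnnnnnnnnnnnnnnnnnnnn
237 oonnnnnnnnnnnnnnnnnnonnnnononooooooooonnonnnnnnonnnnnnnnnnnnnnnnnnnnnnnnnnnnnnnnnnnnnnnnnn
240 onnnnnnnnnnnnnnnnnnnnnnnnnnnnnonooooooooonooonnnnnnnnnnooooonnnnnnnnnnnnnnnnnnnnnnnnnnnnnn
243 ooooooonnnnnnnnnnnnnnnnnnnnnnnnnnnnnnnnoonooooooononnnoooooooonnnnnnnnnnnnnnnnnnnnnnnnnnnn
246 oooooooooooooooonnnnnnnnnnnnnnnnnnnnnnnnnnnnnonoooooooonnnonnnnnnnnnnnnnnnnnnnnnnnnnnnnnnn
249 ooooooooooooooooooooooooooonnnnnnnnnnnooooooooooooonnnnnnnonnnnnnnnnnnnnnnnnnnnnnnnnnnnnnn
nut0_center 0.62 380.0 244.0 100
nut1_center 0.71 314.0 309.0 136
nut2_center 0.68 251.0 247.0 81
nut4_center 0.54 265.0 220.0 93
```

```bash
python3 -m crank '[[[0,0,0],0,-1],[[0,0,0],0,-1],[[0,0,-10],0,-1],[[0,0,-30],0,-1],[[0,0,-40],0,-1]]' 60  >/dev/null
python3 -m crank '[[[0,0,-20],0,-1],[[15,30,0],0,-1],[[20,40,0],0,-1],[[20,40,0],0,-1],[[20,30,0],0,-1]]'
python3 - <<'E'
from h import *
np.set_printoptions(precision=3,suppress=True)
for c in("side","top"):
 a=snapshot(c);cv2.imwrite("pics/d_%s.png"%c,a)
 for q in["nut%d_center"%i for i in range(5)]:
  for r in models.masks_of(q,c):
    if r["confidence"]<.3: continue
    ys,xs=np.nonzero(r["mask"]);u=[xs.mean(),ys.mean()];print(c,q,round(r["confidence"],2),np.round(u),len(xs),ray(c,[u],.018)[0,:2],a[ys,xs].mean(0).round())
E
```

```text
time: 22.2
position: [0.6227, -0.0515, 0.2522]
eef_rot: [3.141, -0.001, -0.084]
contact_force: [0.8, 1.0, -1.3]
opening: 0.02
grip_force: 60.0
side nut0_center 0.73 [242. 125.] 1036 [ 0.713 -0.289] [ 90.  99. 110.]
side nut0_center 0.46 [380. 244.] 94 [0.178 0.08 ] [18. 30. 49.]
side nut1_center 0.64 [277. 225.] 62 [0.457 0.111] [ 48.  78. 113.]
side nut1_center 0.59 [314. 309.] 110 [0.297 0.324] [107. 119.  50.]
side nut3_center 0.73 [243. 126.] 1011 [ 0.71  -0.283] [ 91. 100. 110.]
side nut3_center 0.66 [268. 212.] 81 [0.495 0.075] [31. 54. 79.]
side nut3_center 0.57 [317. 252.] 103 [0.329 0.163] [111. 101. 185.]
side nut4_center 0.49 [269. 173.] 1670 [ 0.545 -0.083] [82. 60. 52.]
top nut1_center 0.41 [242. 219.] 41 [0.454 0.118] [33. 59. 90.]
top nut2_center 0.49 [217. 210.] 65 [0.493 0.205] [36. 57. 93.]
top nut3_center 0.6 [233. 256.] 53 [0.328 0.16 ] [112. 100. 183.]
top nut3_center 0.41 [252. 206.] 56 [0.495 0.08 ] [33. 58. 83.]
top nut4_center 0.4 [243. 208.] 78 [0.494 0.113] [41. 66. 99.]
```

Run:
```python
from h import *
o=status.get_obs();q=o["joint_pos"];p=o["position"];print(q.round(4),p.round(4),np.hypot(p[0],p[1]))
print(np.arctan2(p[1],p[0])-q[0])
# unknown a2,a3 (+radial offset 0) using r; then check with dz
Q=np.array([[.116,1.442],[q[1],q[2]]]);
L=.0254
P=np.array([[.158,-.656,.219],p]);r=np.sqrt(P[:,0]**2+P[:,1]**2-L**2)
A=np.c_[np.sin(Q[:,0]),np.sin(Q.sum(1))];a=np.linalg.solve(A,r);print("a2,a3",a)
B=P[:,2]-np.c_[np.cos(Q[:,0]),np.cos(Q.sum(1))]@a;print("h",B)
from itertools import product
best=[]
for z in(.012,.03,.06):
  R=[a[0]*np.sin(x)+a[1]*np.sin(x+y) for x in np.linspace(-.83,.5,300) for y in np.linspace(.07,2.5,500) if abs(B.mean()+a[0]*np.cos(x)+a[1]*np.cos(x+y)-z)<.004 and .02<np.pi-x-y<2.99]
  print(z,min(R) if R else None)
```

```text
[-1.1900e-01 -1.5000e-03  1.5114e+00  0.0000e+00  1.6313e+00  1.5342e+00] [ 0.6221 -0.0487  0.2514] 0.6240354994918609
0.040897033625677995
a2,a3 [0.42372871 0.6252898 ]
h [-0.20988225 -0.21033852]
0.012 0.3095327618304141
0.03 0.31062096493761493
0.06 0.31230613563509635
```

```bash
python3 -m crank '[[[-36,12,20],0,-1],[[-36,12,20],0,-1],[[-36,12,20],0,-1],[[-35,13,20],0,-1],[[0,0,15],0.056,-1]]' 60 >/dev/null
python3 go.py .475 -.0855 .145 -.14
python3 -m crank '[[[0,0,10],0,-1],[[0,0,8],0,-1],[[0,0,6],0,-1],[[0,0,0],0,-1],[[0,0,0],0,-1]]' 8
python3 - <<'E'
from h import *
s=snapshot("side");h=cv2.cvtColor(s,cv2.COLOR_BGR2HSV)
for y in range(100,200,3): print(y,"".join("R" if a[1]>150 and (a[0]<6 or a[0]>172) else "b" if 100<a[0]<130 and a[1]>80 else "n" if a[1]>60 and a[2]<105 else "o" if a[1]>60 else "W" if a[2]>180 else "." if a[2]>90 else "#" for a in h[y,220:340:1]))
for c in["top","side"]:
 a=snapshot(c)
 for q in("nut0_center","nut1_center"):
  for r in models.masks_of(q,c):
    ys,xs=np.nonzero(r["mask"]);u=[xs.mean(),ys.mean()];print(c,round(r["confidence"],2),np.round(u),len(xs),ray(c,[u],.018)[0,:2])
E
```

```text
t23.30 pos [ 0.4727 -0.0867  0.1554] rpy [ 3.141 -0.    -0.14 ] open 0.0196 grip 60.0 F [ 0.6 -0.2 -1.1]
shift 2.1 -1.5 10.4 spin -0.0
time: 23.8
position: [0.4761, -0.0861, 0.1324]
eef_rot: [-3.142, 0.0, -0.138]
contact_force: [-0.5, 0.3, -0.6]
opening: 0.0199
grip_force: 8.0
100 oooooooooooooooooooooooooooooooooooooooooooooooooooooooooooo....#####n#nnb#b##n#n####n#############nnnnnnnnnnnnnnnnnoooo
103 ooooooooooooooooooooooooooooooooooooooooooooooooooooooooooooooo.......###############..###########nnnnnnnnnnnnnnnnnnnnnn
106 ooooooooooooooooooooooooooooooooooooooooooooooooooooooooooooooooo....................#######......oooooonnnnnnnnnnnnnnnn
109 ooooooooooooooooooooooooooooooooooooooooooooooooooooooooooooooooo...................####nn..####.ooooooooooooooooooooooo
112 ooooooooooooooooooooooooooooooooooooooooooooooooooooooooooooooooo..................##nnnnnnnnnoooooooooooooooooooooooooo
115 ooooooooooooooooooooooooooooooooooooooooooooooooooooooooooooooo..................##nnnn####nnooooooooooooooooooooooooooo
118 oooooooooooooooooooooooooooooooooooooooonnnnnnnnoooooooooooonn######
[... 3077 characters left out ...]
ooonnnnoooooonnnonnnnnnnoooooooooooooooonnnnnnnnnnnnnnnnnnnnnnnnnnnoooooooooooooooooooooooooonnnnnnn
196 ooooooooooooooooooooonnnnoooooonnnnnnnnnonnonnnnnnnnnooooooooooooooooonnnnnnnnnnnnnnoooooooooooooooooooooooooooooonnnnnn
199 ooooooooooooooooooonnnnoooooonnnnnnnnnnnnnnnnnnnonnnnnnnnnnnnnooooooooooooooonnnnnoooooooooooooooooooooooooooooonnnnnnnn
top 0.72 [306. 212.] 249 [ 0.45869002 -0.1052666 ]
top 0.56 [186. 270.] 60 [0.29637166 0.32407862]
top 0.52 [242. 219.] 52 [0.453576   0.11774142]
side 0.63 [313. 309.] 152 [0.29786363 0.32488362]
side 0.61 [276. 225.] 61 [0.45765754 0.11161132]
side 0.44 [238. 285.] 5885 [0.48492572 0.32544116]
side 0.24 [265. 173.] 1302 [ 0.55734299 -0.07934747]
```

```bash
python3 -m crank '[[[15,0,3],0,-1],[[18,0,5],0,-1],[[17,0,7],0,-1],[[17,0,9],0,-1],[[14,0,12],0,-1]]' 6 
python3 -m crank '[[[13,0,14],0,-1],[[9,0,14],0,-1],[[7,0,12],0,-1],[[3,0,6],0,-1],[[0,0,4],0,-1]]'
python3 - <<'E'
from h import *
s=snapshot("side");h=cv2.cvtColor(s,cv2.COLOR_BGR2HSV)
for y in range(100,200,3): print(y,"".join("R" if a[1]>150 and (a[0]<6 or a[0]>172) else "b" if 100<a[0]<130 and a[1]>80 else "n" if a[1]>60 and a[2]<105 else "o" if a[1]>60 else "W" if a[2]>180 else "." if a[2]>90 else "#" for a in h[y,220:320:1]))
E
```

```text
time: 24.65
position: [0.5572, -0.0977, 0.0965]
eef_rot: [3.142, -0.001, -0.139]
contact_force: [2.6, -0.6, 7.4]
opening: 0.0198
grip_force: 6.0
time: 25.15
position: [0.5878, -0.1019, 0.0459]
eef_rot: [-3.142, 0.0, -0.139]
contact_force: [2.2, -0.1, 3.4]
opening: 0.02
grip_force: 7.8
100 oooooooooooooooooooooon#nnnn#n#nnnnnnnnnnnnnnnnnnnnnnn########################nnnnnnnnnnnnnnnonnnnnn
103 oooooooooooooooooooooon##nnnnnnnnnnnnnnnnnnnnnnnnnnn#nooooooooooooooooooooooooooooooooononnnnnnnnnnn
106 oooooooooooooooooooooooo####nnnnnnnnnnnnnnnnnnnn####nooooooooooooooooooooooooooooooooooooooooooooooo
109 ooooooooooooooooooooooooon..####################..nnoooooooooooooooooooooooooooooooooooooooooooooooo
112 ooooooooooooooooooooooooonn####..............###########nnnooooooooooooooooooooooooooooooooooooooooo
115 oooooooooooooooooooooooo.#n###################n##############noooooooooooooooooooooooooooooooooooooo
118 ooooooooooooooooooooooo......#######n#n##nn#####.###########nooooooooooooooooooooooooooooooooooooooo
121 oooooooooooooooooooooooooo.....................#######......ooooooooooooooo
[... 2055 characters left out ...]
nnnnnnnnn.............WWWWWWWW..bbbbbbbbbbbbbbbbbbbbbbbb#nnnnnoooooooo
184 ooooooooooooooooonnnnnnnnnnnnnnnnnnnnnnnnnnnnnnnn...WWWWWW..bbbbbbbbbbbbbbbbbbbbbbbb#nnnnnnnnnnnnooo
187 ooooooooooooooooonnnnnnnnnnnnnnoooooooooonnnnnnnnnnnnooo..##nbbbbbbbbbbbbbbbbbbbbb#nnnnnnnnnnnnnnnnn
190 oooooooooooooooooooooooonnnnnoooooooooooooooooooooonnnnnnnnnnnnnnnn##n###bbbbbbn##nnnnnnnnnnnnnnnnnn
193 ooooooooooooooooooooooonnnnooooooonoooonnnnoooooooooooooooooonnnnnnnnnnnnnnnnnnnnnnnnnnnnnnnnnnnnnnn
196 ooooooooooooooooooooonnnnoooooonnnnnooooooooononnnnnnooooooooooooooooonnnnnnnnnnnnnnnnnnnnnnnnnnnnnn
199 ooooooooooooooooooonnnnoooooonnnnnnnnnnoooooooooooonnnnnonnnnnooooooooooooooonnnnnnnnnnnnnnnnnnnnnnn
```

```bash
python3 -m crank '[[[0,0,0],0,0],[[0,0,0],0,0],[[0,0,0],0,0],[[0,0,0],0,0],[[0,0,0],0,0]]' 60
python3 - <<'E'
from h import *
np.set_printoptions(precision=3,suppress=True)
n0=cv2.imread("pics/side0.png")
for c in["side","top"]:
 a=snapshot(c);cv2.imwrite("pics/e_%s.png"%c,a)
 for q in["nut%d_center"%i for i in range(5)]+["scoop"]:
  for r in models.masks_of(q,c):
    if r["confidence"]<.35: continue
    ys,xs=np.nonzero(r["mask"]);u=[xs.mean(),ys.mean()];print(c,q,round(r["confidence"],2),np.round(u),len(xs),ray(c,[u],.016)[0,:2],a[ys,xs].mean(0).round())
print("base",proj("side",[[0,0,0],[.1,0,0],[.15,0,0],[0,.1,0],[0,.15,0],[.178,.08,0.016]]).round().tolist())
a=cv2.imread("pics/e_side.png")
for y in range(200,300,4): print(y,"".join("%x"%(v//16) for v in a[y,340:440:2,2]))
E
```

```text
time: 25.7
position: [0.5876, -0.1019, 0.0463]
eef_rot: [3.142, -0.0, -0.139]
contact_force: [-0.1, -0.2, 0.0]
opening: 0.0463
grip_force: 0.0
side nut0_center 0.55 [380. 244.] 121 [0.178 0.079] [24. 41. 66.]
side nut2_center 0.58 [252. 247.] 112 [0.495 0.205] [30. 51. 89.]
side nut3_center 0.59 [317. 251.] 90 [0.33  0.159] [118. 107. 195.]
side nut4_center 0.36 [381. 244.] 120 [0.177 0.078] [24. 41. 66.]
side scoop 0.92 [269. 169.] 912 [ 0.551 -0.1  ] [106. 115. 124.]
side scoop 0.66 [322. 140.] 1021 [ 0.427 -0.306] [ 85. 127. 168.]
top nut0_center 0.48 [261. 300.] 55 [0.176 0.079] [19. 34. 55.]
top nut1_center 0.65 [186. 270.] 66 [0.296 0.325] [ 96. 108.  62.]
top nut1_center 0.55 [216. 210.] 60 [0.494 0.206] [35. 54. 90.]
top nut2_center 0.64 [242. 219.] 41 [0.454 0.119] [32. 57. 88.]
top nut2_center 0.61 [217. 210.] 52 [0.494 0.205] [35. 55. 90.]
top nut3_center 0.59 [233. 257.] 62 [0.327 0.16 ] [105.  96. 176.]
top nut3_center 0.54 [252. 206.] 66 [0.495 0.081] [36. 63. 89.]
top nut4_center 0.71 [181. 215.] 2705 [0.486 0.33 ] [158. 172. 187.]
base [[450.0, 243.0], [412.0, 233.0],
[... 739 characters left out ...]
aaaa999743333444554442221222111111111111
252 99aaaaaaaaaaaa99aa88678754444444212221111111121221
256 9aaaaaaaaaaaaaa9aaaaaaaa99986544422112234566555655
260 9aaaaaaaaaaaaa9aaaaaaaaa9aaaa987311245554221111221
264 9aaaaaaaaaa9aaaaaaaaaaa99aaaaa96213553111111111111
268 aaaaaaaaaaaaaaaaaaaaaaa9999aaa95225521111111111111
272 aaaaaaaaaaaaaa9aaaaaaaaa999aaa96225421111111111111
276 aaaaaaaaaaaaa99aaaaaaaa9999aaa74324521111111111111
280 aaaaaaaaaaaaa9aaaaaaaaa9999aa855432442111111111111
284 aaaaaaaaaaaa99aaaaaaaaa999aa8655444234211121111111
288 9aaabaaaaaaa9aaaaaaa9aa999985544444432332111111111
292 9aabbaaaaaa99aaaaaaa9aa999954555544445433432111111
296 aaabbaaaa999aaaaaaa9aa9999655555444445554323432121
```

Run:
```python
from h import *
np.set_printoptions(precision=3,suppress=True)
a=cv2.imread("pics/e_side.png");h=cv2.cvtColor(a,cv2.COLOR_BGR2HSV)
m=(h[...,1]>140)&((h[...,0]<7)|(h[...,0]>172))&(h[...,2]>70)
m[:100]=0;m[200:]=0;m[:,:200]=0;m[:,330:]=0
ys,xs=np.nonzero(m);print(xs.min(),xs.max(),ys[xs==xs.min()],ray("side",[[xs.min(),ys[xs==xs.min()].mean()]],.07))
# nose corners of the pan: bright/gray against blue in e_side
for y in range(160,192,2): print(y,"".join("b" if 100<v[0]<130 and v[1]>80 else "n" if v[1]>60 and v[2]<105 else "o" if v[1]>60 else "W" if v[2]>180 else "." if v[2]>90 else "#" for v in h[y,230:320]))
print(proj("side",[[.45,-.13,.004],[.46,-.13,.004],[.47,-.13,.004],[.48,-.13,.004],[.46,-.03,.004],[.47,-.03,.004],[.48,-.03,.004]]).round())
```

```text
230 232 [143 144 145 146 147] [[ 0.684 -0.11   0.07 ]]
160 oooooooo..bbbbbbbbb..............................ooooooooooooooooooooooooooooooooooooooooo
162 ooonnnn##bbbbbbbbbb.#................................ooooooooooooooooooooooooooooooooooooo
164 oooo##bbbbbbbbbbbbbbn##................................ooooooooooooooooooooooooooooooooooo
166 ooo..bbbbbbbbbbbbbbbb##..................................ooooooooooooooooooooooooooooooooo
168 o..bbbbbbbbbbbbbbbb###........................................oooooooooooooooooooooooooooo
170 .obbbbbbbbbbbbbbbbn##......................................#nbbbn....ooooooooooooooooooooo
172 bbbbbbbbbbbbbbbbbb##.............................WWWW....##nbbbbbbbbbbn...oooooooooooooooo
174 nbbbbbbbbbbbbbbbbbn#............................WWWWWW...nbbbbbbbbbbbbbbbbbnn...oooooooooo
176 ooo.#nbbbbbbbbbbbbn#..........................WWWWWWW...bbbbbbbbbbbbbbbbbbbbbbb.oooooooooo
178 oooooonn###nbbnbbbn##.......................WWWWWWWW..obbbbbbbbbbbbbbbbbbbbbbn#ooooooooooo
180 oooooonnnnnnnn####n#nnnnnn.................WWWWWWWW..bbbbbbbbbbbbbbbbbbbbbbbn#nnoooooooooo
182 oooooonnnnnnnnnnnnnnnnnnnnnnnnnn..........WWWWWWW..obbbbbbbbbbbbbbbbbbbbbbb##nnnnnnnoooooo
184 ooooooonnnnnnnnnnnnnnnnnnnnnnnnnnnnnnnn...WWWWWW..bbbbbbbbbbbbbbbbbbbbbbbn#nnnnnnnnnnnnooo
186 ooooooonnnnnnnnnnnnnnooooooonnnnnnnnnnnnnoo......nbbbbbbbbbbbbbbbbbbbbbbn#nnnnnnnnnnnnnnoo
188 ooooooooonnnnnnnnnnnoooooooooooooonnnnnnnnnnnnnnn####nnbbbbbbbbbbbbbbbbn#nnnnnnnnnnnnnnnnn
190 oooooooooooooonnnnnoooooooooooooooooooooonnnnnnnnnnnnnnn#n#####nbbbbbb##nnnnnnnnnnnnnnnnnn
[[302. 173.]
 [299. 173.]
 [296. 172.]
 [293. 171.]
 [290. 194.]
 [287. 193.]
 [283. 192.]]
```

```bash
python3 -m crank '[[[20,0,0],0,0],[[30,0,0],0,0],[[22,0,0],0,0],[[4,0,0],0,-1],[[0,0,0],0,-1]]' 60 >/dev/null
python3 -m crank '[[[0,0,0],0,-1],[[0,0,0],0,-1],[[0,0,0],0,-1],[[0,0,-10],0,-1],[[0,0,-20],0,-1]]' 
python3 -m crank '[[[0,0,-25],0,-1],[[-40,0,-20],0,-1],[[-45,0,-10],0,-1],[[-45,0,0],0,-1],[[-45,0,0],-0.139,-1]]' 
python3 go.py .327 -.02 .10 0
```

```text
time: 27.4
position: [0.6619, -0.1123, 0.0756]
eef_rot: [-3.141, 0.002, -0.139]
contact_force: [-0.8, -0.3, -2.3]
opening: 0.0196
grip_force: 60.0
time: 27.9
position: [0.488, -0.0879, 0.132]
eef_rot: [3.141, -0.001, 0.0]
contact_force: [-0.2, -1.2, 0.3]
opening: 0.0195
grip_force: 60.0
t27.90 pos [ 0.488  -0.0879  0.132 ] rpy [ 3.141e+00 -1.000e-03  0.000e+00] open 0.0195 grip 60.0 F [-0.2 -1.2  0.3]
shift -161.0 -67.9 32.0 spin 0.0
```

```bash
python3 -m crank '[[[-35,-16,0],0,-1],[[-45,-18,0],0,-1],[[-40,-18,0],0,-1],[[-40,-16,0],0,-1],[[0,0,25],0,-1]]' 60 >/dev/null
python3 go.py .327 -.02 .05 0
python3 -m crank '[[[0,0,25],0,-1],[[0,0,18],0,-1],[[0,0,8],0,-1],[[0,0,4],0,-1],[[0,0,0],0,-1]]' 
python3 go.py .327 -.02 .05 0
python3 - <<'E'
from h import *
a=snapshot("side");h=cv2.cvtColor(a,cv2.COLOR_BGR2HSV)
cv2.imwrite("pics/f.png",a)
for y in range(190,290,3): print(y,"".join("R" if v[1]>150 and (v[0]<6 or v[0]>172) else "n" if v[1]>60 and v[2]<105 else "o" if v[1]>60 else "W" if v[2]>180 else "." if v[2]>90 else "#" for v in h[y,300:420]))
print(proj("side",[[.327,-.02,.07],[.205,.031,.02],[.16,.031,.01],[.16,-.071,.01]]).round())
E
```

```text
t28.40 pos [ 0.3286 -0.0192  0.1107] rpy [ 3.14e+00 -1.10e-02  1.00e-03] open 0.0193 grip 60.0 F [ 1.  -1.  -2.1]
shift -1.6 0.8 60.7 spin 0.001
time: 28.9
position: [0.3297, -0.0202, 0.0516]
eef_rot: [3.142, -0.0, -0.0]
contact_force: [-0.5, 0.4, -1.3]
opening: 0.0199
grip_force: 60.0
t28.90 pos [ 0.3297 -0.0202  0.0516] rpy [ 3.142 -0.    -0.   ] open 0.0199 grip 60.0 F [-0.5  0.4 -1.3]
shift -2.7 -0.2 1.6 spin -0.0
190 ..oooooooooooooooooon..................######nnRRRRRRooooooooooooooooooooooooooooooooooooooooooooooooooooooooooooooooooo
193 ooooooooooooooooooooooooooon.............###.nnRRRRRRRRRRRoooo..oooooooooooooooooooooooooooooooooooooooooooooooooooooooo
196 nnooooooooooooooooooooooonnnnnn.....nnnnnn..nnRRRRRRRRRRRoooo.............oooooooooooooooooooooooooooooooooooooooooooooo
199 nooooooooooooooooooooooonnnnnnnnnnnnnnnnnnnnnnnnnoooooooono...................oooooooooooooooooooooooooooooooooooooooooo
202 noooooooooooooooooooooonnnnnnnnnnnnnnnnnnnnnnnnnnnnnnnno..............................oooooooooooooooooooooooooooooooooo
205 ooooooooooooooooooooonnnnnnnnnnnnnnnnnnnnnnnnnnnn
[... 2924 characters left out ...]
ooooooooonnn#nnn###.##
277 oooooooooooooooooooooooooooooooooooooooooooooooooooooooooooooooooooooooooooooooooooooooooooooooooooooooooonnnn##nn######
280 ooooooooooooooooooooooooooooooooooooooooooooooooooooooooooooooooooooooooooooooooooooooooooooooooooooooooonnnnnn##n###.##
283 oooooooooooooooooooooooooooooooooooooooooooooooooooooooooooooooooooooooooooooooooooooooooooooooooooooooonnnnnnnnn#n#####
286 ooooooooooooooooooooooooooooooooooooooooooooooooooooooooooooooooooooooooooooooooooooooooooooooooooooooonnnnnnnnnnnn#####
289 oooooooooooooooooooooooooooooooooooooooooooooooooooooooooooooooooooooooooooooooooooooooooooooooooooooonnnnnnnnnnnnnnn###
[[336. 191.]
 [373. 227.]
 [389. 234.]
 [393. 208.]]
```

```bash
python3 -m crank '[[[0,-5,2],0,-1],[[0,-9,1],0,-1],[[0,-8,0],0,-1],[[0,-7,0],0,-1],[[0,-7,0],0,-1]]' 60 >/dev/null
python3 -m crank '[[[0,-8,0],0,-1],[[0,-9,0],0,-1],[[0,-9,0],0,-1],[[0,-10,0],0,-1],[[0,-10,0],0,-1]]' >/dev/null
python3 -m crank '[[[0,-10,0],0,-1],[[0,-10,0],0,-1],[[0,-10,0],0,-1],[[0,-10,0],0,-1],[[0,-10,0],0,-1]]'
python3 - <<'E'
from h import *
np.set_printoptions(precision=3,suppress=True)
for k in range(1):
 for c in["side","top"]:
  a=snapshot(c);cv2.imwrite("pics/g_%s.png"%c,a)
  for q in["nut0_center","nut4_center"]:
   for r in models.masks_of(q,c):
    ys,xs=np.nonzero(r["mask"])
    if r["confidence"]<.35 or len(xs)>300: continue
    u=[xs.mean(),ys.mean()];print(c,q,round(r["confidence"],2),np.round(u),len(xs),ray(c,[u],.016)[0,:2],a[ys,xs].mean(0).round())
E
```

```text
time: 30.45
position: [0.3296, 0.1127, 0.0482]
eef_rot: [-3.142, -0.0, -0.0]
contact_force: [-0.1, 0.2, -1.1]
opening: 0.0198
grip_force: 60.0
side nut4_center 0.55 [263. 220.] 95 [0.497 0.105] [33. 55. 88.]
```

Run:
```python
from h import *
np.set_printoptions(precision=3,suppress=True)
print(proj("side",[[.177,.18,.016],[.163,.164,.01],[.163,.06,.01],[.25,.164,.01]]).round().tolist())
a=cv2.imread("pics/g_side.png");h=cv2.cvtColor(a,cv2.COLOR_BGR2HSV)
for y in range(200,330,4): print(y,"".join("R" if v[1]>150 and (v[0]<6 or v[0]>172) else "n" if v[1]>60 and v[2]<105 else "o" if v[1]>60 else "W" if v[2]>180 else "." if v[2]>90 else "#" for v in h[y,300:460:2]))
m=((a[...,2]>35)&(a[...,2]<100)&(a[...,1]<a[...,2]*.72)&(a[...,0]<a[...,2]*.5)).astype(np.uint8)
n,l,st,ce=cv2.connectedComponentsWithStats(m)
for i in range(1,n):
    if 40<st[i,4]<220 and st[i,2]<20 and st[i,3]<20: print(ce[i].round(),st[i,4],ray("side",[ce[i]],.016)[0,:2])
```

```text
[[375.0, 274.0], [381.0, 272.0], [386.0, 241.0], [347.0, 262.0]]
200 nooooooon..........###oooooooooooooooooooooooooooooooooooooooooooo##nnnnnnnnnnnn
204 oooooon##.........#nnnooooooooooooooooooooooooooooooooooooooooooon#nnnnnnnnnnnnn
208 ooooonn#######...#nnnoooooooooooooooooooooooooooooooooooooon#nnnnnnnnnnnnnnnnnnn
212 ooooonn###n#########noooooooooooooooooooooooooooooooooo#nnnnnnnnnnnnnnnnnnnnnnnn
216 ooon############nnnnooooooooooooooooooooooooooooooooo#nnnnnnn##nnnnnnnnnnnnnnnnn
220 ooo###############noooooooooooooooooooooooooooooooo.nnnnnnnn#.#nnnnnnnnnnnnnnnnn
224 ooo###############RRnoooooooooooooooooooooooooooooonnnnnnnnn#.#nnnn#nnnnnnnnnnn#
228 ooo.#.....#######nRRRRRRRoo..ooooooooooooooooooooo#nnnnnnnnn####nnnnnnnnnnnn####
232 ooonnnnn.......#.nRRRRRRooW.........oooooooooooooonnnnnnnnnn###nnnnnnnnnnn#####n
236 oooonnnnnnnnnnnnnnnnnnnno...............nnnnooooonnnnnnnnnnn##.#nnnnnnn#####nnnn
240 oooonnnnnnnnnnnnnnnnnooo..WWWWWWWW......nnnnnnnnn#nnnnnnnnnnnn#.##nnnnn##nnnnnnn
244 oooonnnnnnnnnnnnnnnnnoo..WWWWWWWWW........nnnnnnnn#nnnnnnnnnnnn##.##nnn##nnnnnnn
248 oooonnnoooo
[... 1131 characters left out ...]
oooooooooooooooooooooooooooooonnnnnnnnnnn#n
304 ooooo.ooo.ooooooooooooooooooooooooooooooooooooooooooooooooooooooooonnnnnnnnnnnn#
308 oooo.ooooo.ooooooooooooooooooooooooooooooooooooooooooooooooooooooooonnnnnnnnnnnn
312 oooo#nnoonoooooooooooooooooooooooooooooooooooooooooooooooooooooooooonnnnnnnnnnnn
316 ooooonn#nnooooooooooooooooooooooooooooooooooooooooooooooooooooooooooonnnnnnnnnnn
320 ooooooooooooooooooooooooooooooooooooooooooooooooooooooooooooooooooooonnnnnnnnnnn
324 oooooooooooooooooooooooooooooooooooooooooooooooooooooooooooooooooooooonnnnnnnnnn
328 oooooooooooooooooooooooooooooooooooooooooooooooooooooooooooooooooooooooooonnnnnn
[267. 123.] 139 [ 0.635 -0.335]
[252. 248.] 121 [0.493 0.208]
```

Run:
```python
from h import *
a=cv2.imread("pics/g_side.png")
for y in range(228,276,2): print(y," ".join("%2d"%(v//4) for v in a[y,370:420:2,2]))
```

```text
228 39 39 37 37 40 39 40 41 41 41 42 41 40 45 34 16 14 15 14 14 15 15 14 13 13
230 35 37 37 38 40 40 40 41 41 41 42 40 40 42 30 15 14 14 14 15 15 14 14 13 12
232 27 30 32 31 34 37 37 39 41 41 41 40 42 45 30 14 14 15 13 15 15 15 14 12  9
234 27 25 24 21 22 23 24 26 33 39 40 39 41 44 29 12 12 11 11 10 12 10  8  8  7
236 27 27 26 25 25 22 21 20 25 35 37 37 39 39 24  8  8  6  7  6  6  6  7  7  6
238 28 28 27 27 26 24 21 19 22 24 24 23 22 20 13  8  8  7  7  7  7  6  7  6  8
240 27 27 27 27 26 24 21 20 20 20 19 20 19 15 11  7  7  5  6  8  7  5  7  8  6
242 27 27 27 28 27 27 26 23 21 19 19 19 19 17 14  9  7  8  8  7  6  8  7  7  7
244 27 27 27 28 27 27 28 24 21 19 19 20 19 17 17 11  8  7  8  6  7  7  7  7  7
246 27 27 27 27 27 27 28 24 20 20 19 19 19 19 18 13  7  7  7  7  6  8  7  7  7
248 27 27 27 28 27 27 28 23 20 19 19 21 19 19 18 16 10  8  7  8  6  7  6  8  6
250 28 27 28 28 28 28 26 22 21 19 20 20 19 19 18 18 14  8  7  8  7  7  7  8  8
252 28 28 28 28 28 28 26 22 20 19 19 20 19 18 18 18 17 11  7  7  6  8  7  7  7
254 28 28 28 27 27 27 24 21 20 18 19 19 18 17 19 19 19 15  9  7  7  6  8  7  8
256 29 28 28 27 28 28 24 21 20 16 12 13 13 13 16 18 19 17 12  7  7  8  8  7  8
258 31 27 27 28 27 27 23 21 19 14 10 12 11 11 13 17 20 18 17 10  7  9  9  7  8
260 32 28 28 27 27 27 22 21 19 12 11 11 12 12 12 15 19 19 19 17 11  8  7  8  8
262 31 28 27 27 27 26 20 20 17 13 11 12 13 12 12 15 19 19 19 20 16 11  6  7  7
264 29 28 28 27 27 26 21 20 19 15 11 11 12 12 11 16 19 18 19 19 19 16 10  7  7
266 27 28 27 28 27 24 21 20 19 18 15 11 11 12 13 17 19 18 19 20 19 18 15 10  8
268 27 27 27 28 27 24 20 20 19 18 19 16 17 18 18 19 19 18 19 20 20 19 19 16 11
270 24 25 26 27 26 22 20 20 20 19 18 18 20 20 19 20 19 18 19 19 19 20 19 18 17
272 20 21 21 23 23 22 19 20 19 19 20 21 26 24 22 21 20 18 19 19 19 20 20 19 20
274 25 25 26 25 24 22 23 21 20 20 20 21 34 37 34 34 30 26 27 23 20 21 20 20 19
```

```bash
python3 - <<'E'
from h import *
n=ray("side",[[394,262]],.016)[0];r=np.sqrt(.5);print(n)
rho=(n[0]+n[1])*r;tau=(n[0]-n[1])*r;R=rho+.132;T=tau-.087
print("nut r,t",rho,tau,"grip",(R+T)*r,(R-T)*r)
E
python3 -m crank '[[[0,0,-25],0,-1],[[0,0,-35],-0.10,-1],[[0,0,-10],-0.14,-1],[[0,0,0],-0.14,-1],[[0,0,0],-0.14,-1]]' 60 >/dev/null
python3 -m crank '[[[0,0,0],-0.14,-1],[[0,0,0],-0.125,-1],[[0,0,0],0,-1],[[0,0,0],0,-1],[[0,0,0],0,-1]]'
```

```text
[0.13683421 0.12637207 0.016     ]
nut r,t 0.18611494423998237 0.007397852611490309 grip 0.16865401605344577 0.28122845248429823
time: 31.75
position: [0.3297, 0.1117, 0.1182]
eef_rot: [3.142, -0.0, 0.781]
contact_force: [-0.5, 0.1, -0.5]
opening: 0.0198
grip_force: 60.0
```

```bash
python3 -m crank '[[[10,-40,0],0,-1],[[0,-48,0],0,-1],[[0,-48,0],0,-1],[[0,-48,0],0,-1],[[0,-46,0],0,-1]]' 60 >/dev/null
python3 -m crank '[[[0,-4,20],0,-1],[[0,0,25],0,-1],[[0,0,17],0,-1],[[0,0,8],0,-1],[[0,0,0],0,-1]]'
python3 - <<'E'
from h import *
p=status.get_obs()["position"];r=.7071;print("rad",(p[0]+p[1])*r,"tau",(p[0]-p[1])*r)
a=snapshot("side");cv2.imwrite("pics/k.png",a)
for y in range(228,290,3): print(y," ".join("%2d"%(v//4) for v in a[y,340:430:2,2]))
E
```

```text
time: 32.75
position: [0.1811, 0.2754, 0.0475]
eef_rot: [3.141, 0.001, 0.783]
contact_force: [0.8, -0.2, -0.9]
opening: 0.0197
grip_force: 60.0
rad 0.3227730077843007 tau -0.06669199400190212
228 36 38 38 39 40 40 42 42 42 41 42 43 42 41 39 24  9  8  7  8  8  5  6  6  6  7  8  7  7  9  9  9 10 10  9 10 11 11 12 13 12 12 12 16 32
231 37 37 38 39 40 40 41 42 42 40 41 39 34 27 21  9  6  8  7  7  7  7  7  7  6  7  7  6  7  8  9  8  9  8 10  9 11 11 11 11 12 11 15 31 28
234 38 37 38 39 40 40 41 41 35 29 21 17 12 10  8  6  7  7  7  7  7  8  7  7  7  6  7  6  6  8  7  8  9  8 10  9 10 10 10 12 11 21 29 21 11
237 39 37 38 38 37 29 23 17 11 11 11 11 11 11  9  7  7  7  7  9  8  8  7  7  8  7  7  7  7  6  7  8  8  8  8 10  9 10 10 11 23 28 17  9  7
240 39 34 24 16 13 15 12 10 11 10 10 11 12 17 13  7  6  6  7  8  7  8  7  7  8  7  7  6  5  7  7  7  7  8  8  9 10  9 10 23 26 15  8  8  7
243 38 27 11 11 14 13 11 10 11  9 10  8  7 17 19  9  6  6  7  7  7  7  8  8  8  7  7  7  8  7  7  6  7  7  6  9  8 10 18 24 15  8  6  6  6
246 37 27 16  8 10 11 10  9  9  5  7  9 14 21 23 15  7  6  7  6  7  7  7  
[... 1310 characters left out ...]
 8  7
276 42 41 40 41 41 42 42 42 39 27 10 14 17 13 14 20 19 12 17 24 26 26 27 26 26 26 26 26 26 26 27 26 27 28 28 28 28 25 21 20 19 20 17 17 15
279 42 40 40 42 42 40 38 33 27 29 29 29 25 15 14 21 23 19 11 13 22 25 25 25 25 26 26 26 27 24 21 17 22 27 28 28 27 28 26 22 20 21 20 19 18
282 41 39 37 33 28 23 21 21 20 20 31 37 27 22 15  8  8  8 13 12 11 21 25 26 25 25 24 21 14  9  6  3  9 20 27 27 28 27 27 27 24 20 20 19 20
285 31 26 23 21 21 21 20 21 20 20 21 27 25 24 15  6  3  5  5 12 12 10 18 23 18 12  8  5  7 10  9  7  4  7 16 26 27 27 28 28 27 26 20 20 18
288 19 19 20 21 21 21 21 20 20 21 21 23 24 21 11  6  6  6  5  5 10 13  8  6  5  6  6  8 14 25 25 15  8  5  6 10 14 13 14 20 26 27 25 22 19
```

```bash
python3 -m crank '[[[0,2,0],-0.03,-1],[[0,3,0],-0.04,-1],[[0,5,0],-0.04,-1],[[0,7,0],-0.04,-1],[[0,8,0],-0.03,-1]]' 60 >/dev/null
python3 -m crank '[[[0,10,0],0,-1],[[0,10,0],0,-1],[[0,10,0],0,-1],[[0,10,0],0,-1],[[0,10,0],0,-1]]' >/dev/null
python3 -m crank '[[[0,10,0],0,-1],[[0,11,0],0,-1],[[0,11,0],0,-1],[[0,11,0],0,-1],[[0,11,0],0,-1]]'
cat > n.py <<'E'
from h import *
np.set_printoptions(precision=3,suppress=True)
t=status.get_obs();p=t["position"];print(t["time"],p,t["eef_rot"][2],t["opening"])
for c in["side","top"]:
  a=snapshot(c);cv2.imwrite("pics/n_%s.png"%c,a)
  for q in["nut0_center","nut2_center","nut4_center"]:
   for r in models.masks_of(q,c):
    ys,xs=np.nonzero(r["mask"])
    if r["confidence"]<.35 or len(xs)>300: continue
    u=[xs.mean(),ys.mean()];print(c,q,round(r["confidence"],2),np.round(u),len(xs),ray(c,[u],.016)[0,:2],a[ys,xs].mean(0).round())
E
python3 n.py
```

```text
time: 34.3
position: [0.2868, 0.2001, 0.0482]
eef_rot: [-3.142, 0.0, 0.965]
contact_force: [0.2, 0.5, -1.7]
opening: 0.0199
grip_force: 60.0
34.3 [0.287 0.2   0.048] 0.964598678908767 0.019865008493947352
side nut2_center 0.57 [252. 247.] 119 [0.494 0.204] [33. 54. 93.]
side nut4_center 0.42 [264. 220.] 85 [0.495 0.106] [33. 55. 89.]
top nut0_center 0.49 [278. 275.] 48 [0.253 0.013] [31. 51. 80.]
top nut2_center 0.59 [217. 210.] 57 [0.494 0.206] [33. 52. 85.]
top nut4_center 0.4 [243. 208.] 69 [0.494 0.112] [35. 58. 89.]
```

```bash
python3 -m crank '[[[0,-5,-30],0.14,-1],[[0,0,-40],0.14,-1],[[0,0,-30],0.14,-1],[[0,0,-5],0.14,-1],[[0,0,0],0.14,-1]]' 60 >/dev/null
python3 -m crank '[[[20,30,0],0,-1],[[24,38,0],0,-1],[[24,38,0],0,-1],[[24,38,0],0,-1],[[24,38,0],0,-1]]' >/dev/null
python3 -m crank '[[[24,38,0],0,-1],[[24,38,0],0,-1],[[24,38,0],0,-1],[[24,38,0],0.13,-1],[[20,30,0],0.13,-1]]' >/dev/null
python3 -m crank '[[[0,0,0],0.128,-1],[[0,0,0],0,-1],[[0,0,0],0,-1],[[0,0,0],0,-1],[[0,0,0],0,-1]]' >/dev/null
python3 go.py .621 -.1015 .0463 -.123
python3 n.py
```

```text
t36.70 pos [ 0.5976 -0.0898  0.1535] rpy [ 3.142e+00 -1.000e-03 -1.200e-01] open 0.0196 grip 60.0 F [-0.2  0.1 -0.5]
shift 24.7 8.8 107.2 spin 0.003
36.7 [ 0.598 -0.09   0.154] -0.12048539876057429 0.019569708718183806
side nut0_center 0.5 [351. 209.] 126 [ 0.275 -0.021] [19. 34. 55.]
side nut2_center 0.47 [252. 247.] 103 [0.494 0.205] [29. 49. 87.]
top nut2_center 0.41 [217. 210.] 60 [0.493 0.205] [36. 56. 92.]
top nut4_center 0.63 [244. 207.] 65 [0.494 0.111] [36. 59. 92.]
```

```bash
python3 -m crank '[[[25,9,30],0,-1],[[0,0,40],0,-1],[[0,0,25],0,-1],[[0,0,8],0,-1],[[0,0,3],0,-1]]' 60 >/dev/null
python3 -m crank '[[[0,0,2],0,-1],[[0,0,0],0,0],[[0,0,0],0,0],[[0,0,0],0,0],[[0,0,0],0,0]]' 
python3 n.py
python3 - <<'E'
from h import *
a=cv2.imread("pics/n_side.png");h=cv2.cvtColor(a,cv2.COLOR_BGR2HSV)
for y in range(136,194,2): print(y,"".join("R" if v[1]>150 and (v[0]<6 or v[0]>172) else "b" if 100<v[0]<130 and v[1]>80 else "n" if v[1]>60 and v[2]<105 else "o" if v[1]>60 else "W" if v[2]>180 else "." if v[2]>90 else "#" for v in h[y,225:320]))
E
```

```text
time: 38.1
position: [0.6217, -0.1024, 0.0457]
eef_rot: [3.142, -0.001, -0.123]
contact_force: [0.4, -0.1, -0.5]
opening: 0.0451
grip_force: 0.0
38.1 [ 0.622 -0.102  0.046] -0.12315172579762557 0.04506650874028583
top nut2_center 0.49 [217. 210.] 64 [0.494 0.204] [36. 57. 93.]
top nut4_center 0.43 [244. 207.] 73 [0.496 0.111] [ 41.  67. 101.]
136 #####################nnnnn####noooooooooooooooooooooooooooooooooooooooooooooooooooooooooonnnnnn
138 ##########n#########nnnnn#####noooooooooooooooooooooooooooooooooooooooooooooooooooooooooonnnnnn
140 #####################nnn#####nooooooooooooooooooooooooooooooooooooooooooooooooooooooooooooooooo
142 #####################nnnn####nooooooooooooooooooooooooooooooooooooooooooooooooooooooooooooooooo
144 ......################nnnn###nooooooooooooooooooooooooooooooooooooooooooooooooooooooooooooooooo
146 ...........##########nnnnnnnnnooooooooooooooooooooooooooooooooooooooooooooooooooooooooooooooooo
148 oooo.................nRRRRRRnnooooooooooooooooooooooooooooooooooooooooooooooooooooooooooooooooo
150 oooooooooo......#...nnRRRRRRRRRoooooooooooooooooooo
[... 1444 characters left out ...]

180 oonnnnnnnnnnnnnnnn###n#n#nnnnnn###n##............WWWWWWWWW.............##nbbbbbbb#noooooooooooo
182 oonnnnnnnnnnnnnnnnnnnnnnnnnnnnnnnnn#................WWWW.............###bbbbbbbb#nooooooooooooo
184 oonnnnnnnnnnnnnnnnnnnnnnnnnnnnnnnnnnnnnnnnnno.......................##nbbbbbbbn#nnnnnoooooooooo
186 oooooonnnnnnnnnnnnnnnnnnnnooooooonnnnnnnnnnnnnnnnno................##bbbbbbbbn#nnnnnnnnnnnnoooo
188 ooooooooooonnnnnnnnnnnnnnooooooooooooooonnnnnnnnnnnnnnnnn.........##bbbbbbbbn#nnnnnnnnnnnnnnnnn
190 ooooooooooooooooonnnnnnnoooooooooooooooooooooonnnnnnnnnnnnnnnnnn.###bbbbbbb##nnnnnnnnnnnnnnnnnn
192 ooooooooooooooooooonnnoooooooooooonooooooooooooooooonnnnnnnnnnnnnnnnnnn####nnnnnnnnnnnnnnnnnnnn
```

```bash
python3 -m crank '[[[0,0,-45],0,0],[[0,0,-35],-0.15,0.4],[[-12,-39.8,0],-0.15,0.4],[[-5.9,-41.2,0],-0.15,0.4],[[0.3,-41.6,0],-0.15,0.4]]' 40 >/dev/null
python3 -m crank '[[[6.5,-41.1,0],-0.15,0.4],[[12.6,-39.7,0],-0.15,0.4],[[18.4,-37.3,0],-0.15,0.4],[[23.7,-34.2,0],-0.15,0.4],[[28.5,-30.2,0],-0.15,0.4]]' >/dev/null
python3 -m crank '[[[0,0,0],-0.15,0.4],[[0,0,0],-0.15,0.4],[[0,0,0],-0.04,0.4],[[0,0,20],0,0.4],[[0,0,0],0,0.4]]' >/dev/null
python3 go.py .494 .2055 .005 1.57
python3 n.py
```

```text
t40.00 pos [0.516  0.2132 0.1031] rpy [-3.139e+00  1.000e-03  1.567e+00] open 0.0648 grip 0.0 F [-1.2 -0.2 -0.3]
shift -7.8 -21.9 98.1 spin -0.003
40.0 [0.516 0.213 0.103] 1.566748126292091 0.06480822883454418
side nut4_center 0.49 [265. 221.] 60 [0.493 0.106] [35. 52. 82.]
top nut0_center 0.48 [288. 268.] 60 [ 0.273 -0.021] [30. 52. 83.]
top nut4_center 0.58 [244. 207.] 26 [0.497 0.108] [32. 53. 88.]
```

```bash
python3 -m crank '[[[-8,-22,20],0,0.4],[[0,0,35],0,0.4],[[0,0,28],0,0.4],[[0,0,12],0,0.4],[[0,0,3],0,0.4]]' 20 >/dev/null
python3 -m crank '[[[0,0,0],0,-1],[[0,0,0],0,-1],[[0,0,0],0,-1],[[0,0,0],0,-1],[[0,0,0],0,-1]]' 
python3 -m crank '[[[0,0,-40],0,-1],[[0,0,-40],0,-1],[[0,0,-30],0,-1],[[-30,10,0],0,-1],[[-35,11,0],0,-1]]' 
python3 go.py .515 .14 .06 1.57
```

```text
time: 41.4
position: [0.4951, 0.2057, 0.0077]
eef_rot: [3.141, -0.0, 1.567]
contact_force: [-0.5, -0.0, 4.6]
opening: 0.0314
grip_force: 20.0
time: 41.9
position: [0.5161, 0.1405, 0.1186]
eef_rot: [3.139, -0.001, 1.569]
contact_force: [0.9, 0.5, -0.6]
opening: 0.0309
grip_force: 20.0
t41.90 pos [0.5161 0.1405 0.1186] rpy [ 3.139e+00 -1.000e-03  1.569e+00] open 0.0309 grip 20.0 F [ 0.9  0.5 -0.6]
shift -0.5 -1.1 58.6 spin -0.001
```

```bash
python3 -m crank '[[[0,0,30],0,-1],[[0,0,22],0,-1],[[0,0,6],0,-1],[[0,0,0],0,0],[[0,0,0],0,0]]' 20 >/dev/null
python3 -m crank '[[[0,0,0],0,0],[[0,0,0],0,0],[[0,0,-30],0,0],[[0,0,-40],0,1],[[45,-15,0],0.04,1]]' 
python3 go.py .313 -.024 .10 1.49
```

```text
time: 42.9
position: [0.5038, 0.1838, 0.1351]
eef_rot: [3.134, -0.002, 1.522]
contact_force: [0.6, 1.0, -1.2]
opening: 0.0581
grip_force: 0.0
t42.90 pos [0.5038 0.1838 0.1351] rpy [ 3.134e+00 -2.000e-03  1.522e+00] open 0.0581 grip 0.0 F [ 0.6  1.  -1.2]
shift -216.8 -180.5 35.1 spin 0.032
```

```bash
python3 -m crank '[[[-36,-30,0],0.03,1],[[-37,-30,0],0,1],[[-36,-30,0],0,1],[[-36,-30,0],0,1],[[-36,-30,20],0,1]]' 20 >/dev/null
python3 -m crank '[[[-36,-30,20],0,1],[[0,-10,0],0,1],[[0,0,0],0,1],[[0,0,0],0,1],[[0,0,0],0,1]]' 
python3 go.py .302 -.024 .004 1.49
python3 n.py; python3 -c "
from h import *; print(status.get_obs()['joint_pos'].round(3))"
```

```text
time: 43.9
position: [0.2983, -0.0161, 0.0905]
eef_rot: [3.141, -0.0, 1.498]
contact_force: [0.4, 0.0, -0.1]
opening: 0.093
grip_force: 0.0
t43.90 pos [ 0.2983 -0.0161  0.0905] rpy [ 3.141 -0.     1.498] open 0.0930 grip 0.0 F [ 0.4  0.  -0.1]
shift -7.7 4.3 86.5 spin 0.008
43.9 [ 0.298 -0.016  0.09 ] 1.4982107689526674 0.092968304808313
side nut4_center 0.64 [264. 220.] 106 [0.497 0.105] [34. 55. 87.]
side nut4_center 0.38 [267. 212.] 98 [0.496 0.072] [40. 66. 93.]
top nut2_center 0.46 [235. 202.] 39 [0.517 0.141] [30. 51. 86.]
top nut4_center 0.38 [243. 207.] 62 [0.495 0.111] [34. 56. 88.]
[-0.141 -0.784  2.338 -0.     1.588 -0.067]
```

```bash
python3 -m crank '[[[-5,0,30],0,1],[[0,0,25],0,1],[[0,0,0],0,1],[[0,0,0],0,1],[[0,0,0],0,1]]' 20
python3 -m crank '[[[0,0,15],0,1],[[0,0,12],0,1],[[0,0,3],0,1],[[0,0,0],0,1],[[0,0,0],0,1]]' 20
```

```text
time: 44.8
position: [0.2978, -0.0215, 0.0364]
eef_rot: [3.14, 0.0, 1.497]
contact_force: [0.3, 0.3, -0.6]
opening: 0.093
grip_force: 0.0
time: 45.3
position: [0.2974, -0.0215, 0.0055]
eef_rot: [3.141, 0.0, 1.497]
contact_force: [0.8, 0.6, 0.4]
opening: 0.093
grip_force: 0.0
```

```bash
python3 -m crank '[[[0,0,0],0,-1],[[0,0,0],0,-1],[[0,0,0],0,-1],[[0,0,0],0,-1],[[0,0,0],0,-1]]' 20 >/dev/null
python3 -m crank '[[[0,0,0],0,-1],[[0,0,0],0,-1],[[0,0,0],0,-1],[[0,0,0],0,-1],[[0,0,0],0,-1]]' 20
python3 -m crank '[[[0,0,-40],0,-1],[[0,0,-40],0,-1],[[0,0,-35],0,-1],[[0,0,0],0,-1],[[0,0,0],0,-1]]' 20
python3 go.py .468 .07 .06 1.49
```

```text
time: 46.3
position: [0.2972, -0.0215, 0.0049]
eef_rot: [3.142, -0.0, 1.497]
contact_force: [0.5, 0.2, -0.7]
opening: 0.0308
grip_force: 20.0
time: 46.8
position: [0.2974, -0.0215, 0.12]
eef_rot: [3.141, 0.0, 1.497]
contact_force: [-0.6, -0.6, -1.2]
opening: 0.0315
grip_force: 20.0
t46.80 pos [ 0.2974 -0.0215  0.12  ] rpy [3.141 0.    1.497] open 0.0315 grip 20.0 F [-0.6 -0.6 -1.2]
shift 103.9 163.4 60.0 spin 0.007
```

```bash
python3 -m crank '[[[22,35,0],0,-1],[[27,42,0],0,-1],[[27,42,0],0,-1],[[20,32,0],0,-1],[[8,12,0],0,-1]]' 20
python3 go.py .468 .07 .066 1.49
```

```text
time: 47.3
position: [0.4686, 0.0717, 0.1173]
eef_rot: [-3.138, 0.0, 1.498]
contact_force: [0.0, 0.6, 0.5]
opening: 0.0313
grip_force: 20.0
t47.30 pos [0.4686 0.0717 0.1173] rpy [-3.138  0.     1.498] open 0.0313 grip 20.0 F [0.  0.6 0.5]
shift -1.7 -0.5 51.3 spin 0.008
```

```bash
python3 -m crank '[[[-1,0,25],0,-1],[[0,0,20],0,-1],[[0,0,6],0,-1],[[0,0,0],0,-0.1],[[0,0,0],0,-0.1]]' 20 >/dev/null
python3 -m crank '[[[0,0,-10],0,-0.1],[[0,0,-45],0,0],[[0,0,-25],0,0.3],[[-43,1.9,0],0.15,0.3],[[-42.3,8.3,0],0.15,0.3]]' >/dev/null
python3 -m crank '[[[-40.6,14.5,0],0.15,0.3],[[-37.9,20.4,0],0.15,0.3],[[-34.5,25.9,0],0.15,0.3],[[-30.3,30.7,0],0.15,0.3],[[-25.3,34.9,0],0.15,0.3]]' >/dev/null
python3 -m crank '[[[-19.8,38.3,0],0.15,0.3],[[-15.1,40.4,0],0.1,0.3],[[0,0,0],0,0.3],[[0,0,0],0,0.3],[[0,0,0],0,0.3]]'
python3 go.py .4265 -.3161 .019 .19
python3 - <<'E'
from h import *
np.set_printoptions(precision=3,suppress=True)
for c in["side","top"]:
  a=snapshot(c);cv2.imwrite("pics/z_%s.png"%c,a)
  for q in["nut%d_center"%i for i in range(5)]:
   for r in models.masks_of(q,c):
    ys,xs=np.nonzero(r["mask"])
    if r["confidence"]<.35 or len(xs)>300: continue
    u=[xs.mean(),ys.mean()];print(c,q,round(r["confidence"],2),np.round(u),len(xs),ray(c,[u],.022)[0,:2],a[ys,xs].mean(0).round())
# cover block from the side picture at the start: dark block top z .046
a=cv2.imread("pics/top0.png")
m=((a.max(2)<75)).astype(np.uint8);m[:195]=0;m[235:]=0;m[:,:345]=0;m[:,392:]=0
n,l,st,ce=cv2.connectedComponentsWithStats(m);i=1+st[1:,4].argmax();ys,xs=np.nonzero(l==i)
P=ray("top",np.c_[xs,ys],.04)[:,:2];print(len(xs),P.mean(0),cv2.minAreaRect((P*1000).astype(np.float32)))
E
```

```text
time: 49.3
position: [0.4544, -0.3179, 0.1498]
eef_rot: [3.141, -0.001, 0.198]
contact_force: [-0.2, -0.3, 0.2]
opening: 0.0607
grip_force: 0.0
t49.30 pos [ 0.4544 -0.3179  0.1498] rpy [ 3.141e+00 -1.000e-03  1.980e-01] open 0.0607 grip 0.0 F [-0.2 -0.3  0.2]
shift -27.0 -7.3 130.8 spin 0.008
side nut0_center 0.6 [283. 211.] 47 [0.453 0.06 ] [33. 54. 83.]
side nut1_center 0.66 [314. 309.] 153 [0.297 0.326] [ 99. 112.  62.]
side nut3_center 0.5 [317. 251.] 109 [0.329 0.165] [110. 101. 185.]
side nut4_center 0.42 [264. 220.] 113 [0.493 0.11 ] [35. 57. 89.]
top nut0_center 0.47 [258. 219.] 41 [0.449 0.063] [37. 60. 90.]
top nut1_center 0.57 [186. 270.] 60 [0.296 0.323] [100. 112.  60.]
top nut3_center 0.43 [233. 256.] 53 [0.328 0.161] [113. 100. 185.]
top nut3_center 0.39 [252. 206.] 53 [0.495 0.081] [35. 60. 87.]
top nut4_center 0.58 [243. 208.] 62 [0.493 0.111] [35. 58. 92.]
50 [ 0.422 -0.303] ((422.8642883300781, -302.835693359375), (65.67672729492188, 8.831311225891113), 10.275215148925781)
```

Run:
```python
from fit import *
np.set_printoptions(precision=4,suppress=True)
def contour(img,seed,roi,z,c,name):
    x0,y0,x1,y1=roi; sub=img[y0:y1,x0:x1]
    big=cv2.resize(sub,None,fx=4,fy=4,interpolation=cv2.INTER_CUBIC)
    lab=cv2.cvtColor(big,cv2.COLOR_BGR2LAB).astype(float)
    m=(np.linalg.norm(lab-seed[None,None],axis=2)<seed_t).astype(np.uint8)
    m=cv2.morphologyEx(m,cv2.MORPH_OPEN,np.ones((5,5)))
    cs,_=cv2.findContours(m,cv2.RETR_EXTERNAL,cv2.CHAIN_APPROX_NONE);k=cv2.convexHull(max(cs,key=cv2.contourArea))[:,0].astype(float)
    uv=(k+.5)/4-.5+[x0,y0]
    P=ray(c,uv,z)[:,:2]*1000; print(name,c,cv2.minAreaRect(P.astype(np.float32)))
t0=cv2.imread("pics/top0.png");s0=cv2.imread("pics/side0.png")
def lab(i,u,v): return cv2.cvtColor(i[v-1:v+2,u-1:u+2],cv2.COLOR_BGR2LAB).reshape(-1,3).mean(0)
seed_t=28
contour(t0,lab(t0,355,215),(338,185,395,245),.014,"top","cover")
contour(s0,lab(s0,323,149),(295,115,350,165),.014,"side","cover")
# case recess: rim (dark) inner border -> use pale interior hull at z=.074 from both
zt=cv2.imread("pics/z_top.png");zs=cv2.imread("pics/z_side.png")
for im,c,roi in((zt,"top",(218,178,275,236)),(zs,"side",(222,178,308,250))):
    x0,y0,x1,y1=roi;big=cv2.resize(im[y0:y1,x0:x1],None,fx=4,fy=4,interpolation=cv2.INTER_CUBIC)
    cv2.imwrite("pics/case_%s.png"%c,big)
    for th in(60,70,80):
        m=((big[...,2]<th)).astype(np.uint8)
        cs,_=cv2.findContours(m,cv2.RETR_EXTERNAL,cv2.CHAIN_APPROX_NONE)
        k=max(cs,key=cv2.contourArea)[:,0].astype(float);P=ray(c,(k+.5)/4-.5+[x0,y0],.074)[:,:2]*1000
        print(c,th,len(k),cv2.minAreaRect(P.astype(np.float32)))
```

```text
cover top ((427.6672668457031, -316.8110046386719), (133.13487243652344, 133.4101104736328), 11.216537475585938)
cover side ((428.4050598144531, -320.7068176269531), (137.54071044921875, 139.9348907470703), 11.82907772064209)
top 60 10 ((473.5623779296875, 77.05793762207031), (3.359964370727539, 1.7020585536956787), 84.88676452636719)
top 70 233 ((563.51171875, 114.56814575195312), (98.66832733154297, 1.748361587524414), 84.88957214355469)
top 80 288 ((562.5961303710938, 105.24581909179688), (122.48295593261719, 3.7001190185546875), 85.77529907226562)
side 60 427 ((495.5755615234375, 184.33331298828125), (7.170237064361572, 148.28953552246094), 85.5146484375)
side 70 476 ((494.4713134765625, 183.85716247558594), (152.5519256591797, 24.76390838623047), 2.005436897277832)
side 80 746 ((458.62353515625, 153.06654357910156), (209.09756469726562, 112.8907241821289), 39.23162078857422)
```

```bash
python3 - <<'E'
from fit import *
from scipy.ndimage import map_coordinates
from scipy.optimize import minimize
G={}
for c in("top","side"):
    a=cv2.GaussianBlur(cv2.imread("pics/z_%s.png"%c).astype(np.float32),(0,0),1.2)
    G[c]=sum(np.hypot(cv2.Sobel(a[...,k],cv2.CV_32F,1,0),cv2.Sobel(a[...,k],cv2.CV_32F,0,1)) for k in range(3))
s=np.linspace(-.95,.95,60)
def sq(h,z): return np.concatenate([np.c_[h*np.ones(60),h*s,z*np.ones(60)],np.c_[-h*np.ones(60),h*s,z*np.ones(60)],np.c_[h*s,h*np.ones(60),z*np.ones(60)],np.c_[h*s,-h*np.ones(60),z*np.ones(60)]])
M=np.r_[sq(.078,.074),sq(.069,.074)]
def J(p,cams=("top","side")):
    c,n=np.cos(p[2]),np.sin(p[2]);W=np.c_[p[0]+c*M[:,0]-n*M[:,1],p[1]+n*M[:,0]+c*M[:,1],M[:,2]]
    return -sum(map_coordinates(G[k],proj(k,W)[:,::-1].T,order=1).mean() for k in cams)
for cams in(("top",),("side",),("top","side")):
    g=[(J([x,y,t],cams),x,y,t) for x in np.arange(.483,.5,.002) for y in np.arange(.093,.112,.002) for t in(-.11,-.085,-.06)]
    r=minimize(J,min(g)[1:],args=(cams,),method="Nelder-Mead",options=dict(xatol=1e-4,fatol=1e-3,initial_simplex=np.array(min(g)[1:])+np.array([[0,0,0],[.002,0,0],[0,.002,0],[0,0,.02]])));print(cams,r.x,r.fun)
E
python3 go.py .4277 -.3168 .019 .197
```

```text
('top',) [ 0.49231445  0.10263628 -0.07505529] -310.1751403808594
('side',) [ 0.49020836  0.09549319 -0.0734515 ] -317.5890197753906
('top', 'side') [ 0.49117616  0.10211452 -0.0709147 ] -587.7785034179688
t49.90 pos [ 0.4542 -0.3185  0.1489] rpy [-3.142  0.     0.197] open 0.0604 grip 0.0 F [ 0.1 -0.1  0.4]
shift -25.6 -6.8 129.9 spin -0.0
```

```bash
python3 -m crank '[[[-26,-7,35],0,0.3],[[0,0,45],0,0],[[0,0,30],0,0],[[0,0,14],0,0],[[0,0,4],0,0]]' 40 >/dev/null
python3 go.py .4277 -.3168 .019 .197
python3 -m crank '[[[0,0,2],0,-1],[[0,0,0],0,-1],[[0,0,0],0,-1],[[0,0,0],0,-1],[[0,0,0],0,-1]]' 
python3 -m crank '[[[0,0,-30],0,-1],[[0,0,-45],0,-1],[[0,0,-40],0,-1],[[0,0,0],0,-1],[[0,0,0],0,-1]]' 
python3 go.py .492 .1023 .15 -.076
```

```text
t50.40 pos [ 0.4269 -0.3165  0.0199] rpy [-3.14e+00  1.00e-03  1.97e-01] open 0.0467 grip 0.0 F [ 0.5 -0.3  0.9]
shift 0.7 0.5 0.9 spin -0.0
time: 50.9
position: [0.4279, -0.3172, 0.0201]
eef_rot: [3.14, -0.001, 0.197]
contact_force: [-0.0, -0.5, 6.7]
opening: 0.024
grip_force: 40.0
time: 51.4
position: [0.4275, -0.3169, 0.1344]
eef_rot: [3.141, -0.001, 0.197]
contact_force: [-0.8, 0.2, -2.6]
opening: 0.0238
grip_force: 40.0
t51.40 pos [ 0.4275 -0.3169  0.1344] rpy [ 3.141e+00 -1.000e-03  1.970e-01] open 0.0238 grip 40.0 F [-0.8  0.2 -2.6]
shift 145.2 -398.4 -15.6 spin 0.273
```

```bash
python3 -m crank '[[[14,-38,0],0,-1],[[16,-45,0],0,-1],[[16,-45,0],0,-1],[[16,-45,0],0,-1],[[17,-45,0],0,-1]]' 40 >/dev/null
python3 -m crank '[[[17,-45,0],0,-1],[[17,-45,0],0,-1],[[17,-45,0],0,-1],[[15,-42,0],0.1,-1],[[0,0,0],0.1,-1]]' >/dev/null
python3 -m crank '[[[0,0,0],0.073,-1],[[0,0,0],0,-1],[[0,0,0],0,-1],[[0,0,0],0,-1],[[0,0,0],0,-1]]' >/dev/null
python3 go.py .492 .1023 .081 -.076
python3 - <<'E'
from fit import *
# check the cover's place in the hand: edges in the side picture
from scipy.ndimage import map_coordinates
o=status.get_obs();p=o["position"];t=o["eef_rot"][2]
a=cv2.GaussianBlur(snapshot("side").astype(np.float32),(0,0),1.2);cv2.imwrite("pics/cov.png",a)
G=sum(np.hypot(cv2.Sobel(a[...,k],cv2.CV_32F,1,0),cv2.Sobel(a[...,k],cv2.CV_32F,0,1)) for k in range(3))
s=np.linspace(-.95,.95,60);h=.066;z=p[2]-.0201+.014;e=np.ones(60)
M=np.r_[np.c_[h*e,h*s],np.c_[-h*e,h*s],np.c_[h*s,h*e],np.c_[h*s,-h*e]]
c,n=np.cos(t),np.sin(t);res=[]
for dx in np.arange(-.012,.0121,.001):
  for dy in np.arange(-.012,.0121,.001):
    X,Y=M[:,0]+dx,M[:,1]+dy
    W=np.c_[p[0]+c*X-n*Y,p[1]+n*X+c*Y,z*np.ones(len(X))]
    res.append((map_coordinates(G,proj("side",W)[:,::-1].T,order=1).mean(),dx,dy))
print(sorted(res)[::-1][:5])
E
```

```text
t52.90 pos [0.4922 0.0987 0.1337] rpy [ 3.142  0.    -0.076] open 0.0235 grip 40.0 F [-0.5 -0.  -1.4]
shift -0.5 -3.6 52.7 spin 0.0
[(np.float32(260.04935), np.float64(-0.0009999999999999905), np.float64(0.0010000000000000113)), (np.float32(259.40994), np.float64(-0.0009999999999999905), np.float64(1.0408340855860843e-17)), (np.float32(258.54254), np.float64(-0.0009999999999999905), np.float64(0.002000000000000012)), (np.float32(257.97397), np.float64(-0.0019999999999999914), np.float64(0.0010000000000000113)), (np.float32(257.45358), np.float64(1.0408340855860843e-17), np.float64(0.0010000000000000113))][ WARN:0@1.482] global loadsave.cpp:1063 imwrite_ Unsupported depth image for selected encoder is fallbacked to CV_8U.
```

Run:
```python
from fit import *
from scipy.ndimage import map_coordinates
s=np.linspace(-.95,.95,60);e=np.ones(60)
G={}
for c in("top","side"):
    a=cv2.GaussianBlur(cv2.imread("pics/z_%s.png"%c).astype(np.float32),(0,0),1.2)
    G[c]=sum(np.hypot(cv2.Sobel(a[...,k],cv2.CV_32F,1,0),cv2.Sobel(a[...,k],cv2.CV_32F,0,1)) for k in range(3))
E={"x+":lambda h:np.c_[h*e,h*s],"x-":lambda h:np.c_[-h*e,h*s],"y+":lambda h:np.c_[h*s,h*e],"y-":lambda h:np.c_[h*s,-h*e]}
t=-.076;C,N=np.cos(t),np.sin(t)
for c in("top","side"):
  for h in(.078,.069):
    for k,f in E.items():
      M=f(h);v=[]
      for d in np.arange(-.010,.0101,.001):
        X=M[:,0]+(d if k[0]=="x" else 0);Y=M[:,1]+(d if k[0]=="y" else 0)
        W=np.c_[.492+C*X-N*Y,.1023+N*X+C*Y,.074*e];v.append(map_coordinates(G[c],proj(c,W)[:,::-1].T,order=1).mean())
      print(c,h,k," ".join("%3d"%q for q in v))
```

```text
top 0.078 x+ 457 434 359 274 193 148 143 140 157 189 220 247 250 237 223 201 171 140 108  81  58
top 0.078 x- 238 235 228 217 193 166 139 109  86  63  60  95 142 193 254 317 380 427 454 478 480
top 0.078 y+ 424 455 417 379 339 265 184 104  84 118 153 179 177 172 167 146 120  94  73  58  43
top 0.078 y-  32  40  52  68  86 107 129 146 161 166 157 142 119 109 124 152 215 282 347 395 409
top 0.069 x+ 311 228 146 116 200 306 407 464 477 488 466 385 292 204 153 146 139 155 188 221 250
top 0.069 x-  52  49  90 143 199 267 336 405 456 484 509 509 457 391 330 300 285 270 276 293 314
top 0.069 y+ 134 118 102  89 140 197 254 316 382 447 486 447 408 366 282 190  98  73 110 146 174
top 0.069 y- 160 149 132 109  99 118 151 224 298 370 420 433 429 408 352 294 238 196 183 175 178
side 0.078 x+ 427 366 290 210 143 110 118 155 201 240 265 279 280 271 253 229 202 172 143 117  93
side 0.078 x- 115 121 130 143 156 166 172 169 155 133 110 100 114 151 203 258 311 355 385 396 385
side 0.078 y+ 320 315 307 298 287 275 260 242 218 189 154 118  87  71  77 103 138 172 198 214 220
side 0.078 y- 308 317 326 337 347 357 366 373 377 378 376 369 358 342 321 294 259 217 174 138 119
side 0.069 x+ 206 178 207 282 370 446 495 514 502 461 394 311 221 145 105 111 152 201 242 270 284
side 0.069 x- 124  99  88 104 146 203 264 322 372 405 417 404 366 305 239 198 201 241 292 335 361
side 0.069 y+ 285 292 299 308 318 326 331 334 335 334 329 322 312 301 288 272 252 226 194 157 118
side 0.069 y- 396 393 386 374 357 334 304 266 222 175 136 116 125 166 230 305 379 445 498 534 550
```

```bash
python3 -m crank '[[[0,-3.5,10],0,-1],[[0,0,17],0,-1],[[0,0,8],0,-1],[[0,0,2],0,-1],[[0,0,0],0,-1]]' 40 >/dev/null
python3 go.py .492 .1023 .0805 -.076
python3 -m crank '[[[0,0,4],0,-1],[[0,0,4],0,-1],[[0,0,4],0,-1],[[0,0,2],0,-1],[[0,0,1],0,-1]]' 25
python3 go.py .492 .1023 .0801 -.076
```

```text
t53.45 pos [0.4925 0.1025 0.0968] rpy [ 3.141  0.    -0.076] open 0.0239 grip 40.0 F [ 0.3 -1.1 -0.9]
shift -0.5 0.3 16.3 spin -0.0
time: 53.95
position: [0.4925, 0.1025, 0.0816]
eef_rot: [3.142, 0.0, -0.076]
contact_force: [1.0, -0.0, -1.6]
opening: 0.0237
grip_force: 25.0
t53.95 pos [0.4925 0.1025 0.0816] rpy [ 3.142  0.    -0.076] open 0.0237 grip 25.0 F [ 1.  -0.  -1.6]
shift -0.4 0.2 1.5 spin -0.0
```

```bash
python3 -m crank '[[[0,0,1],0,-1],[[0,0,1],0,-1],[[0,0,0],0,-1],[[0,0,0],0,0.2],[[0,0,0],0,0.2]]' 25
python3 -m crank '[[[0,0,0],0,0.2],[[0,0,0],0,0.2],[[0,0,0],0,0.2],[[0,0,-20],0,0.2],[[0,0,-40],0,0.2]]'
python3 -m crank '[[[0,0,-45],0,0.2],[[45,0,-20],0,0.2],[[45,0,0],0,0.2],[[45,0,0],0,0.2],[[45,0,0],0,0.2]]'
python3 - <<'E'
from fit import *
from scipy.ndimage import map_coordinates
np.set_printoptions(precision=3,suppress=True)
s=np.linspace(-.95,.95,60);h=.066;e=np.ones(60)
M=np.r_[np.c_[h*e,h*s],np.c_[-h*e,h*s],np.c_[h*s,h*e],np.c_[h*s,-h*e]]
for cam in("top","side"):
  im=snapshot(cam);cv2.imwrite("pics/end_%s.png"%cam,im)
  a=cv2.GaussianBlur(im.astype(np.float32),(0,0),1.);G=sum(np.hypot(cv2.Sobel(a[...,k],cv2.CV_32F,1,0),cv2.Sobel(a[...,k],cv2.CV_32F,0,1)) for k in range(3))
  r=[]
  for z in(.070,.074,.078,.082):
   for x in np.arange(.482,.503,.001):
    for y in np.arange(.092,.113,.001):
     C,N=np.cos(-.076),np.sin(-.076);W=np.c_[x+C*M[:,0]-N*M[:,1],y+N*M[:,0]+C*M[:,1],z*np.ones(240)]
     r.append((float(map_coordinates(G,proj(cam,W)[:,::-1].T,order=1).mean()),z,x.round(3),y.round(3)))
  print(cam,sorted(r)[::-1][:4])
  for q in["nut%d_center"%i for i in range(5)]:
   for d in models.masks_of(q,cam):
    ys,xs=np.nonzero(d["mask"])
    if d["confidence"]<.35 or len(xs)>300: continue
    u=[xs.mean(),ys.mean()];print(cam,q,round(d["confidence"],2),ray(cam,[u],.016)[0,:2],im[ys,xs].mean(0).round())
print(status.get_obs()["time"])
E
```

```text
time: 54.45
position: [0.4926, 0.1025, 0.0801]
eef_rot: [-3.142, -0.0, -0.076]
contact_force: [0.5, 0.2, -0.2]
opening: 0.0352
grip_force: 0.0
time: 54.95
position: [0.4912, 0.1023, 0.138]
eef_rot: [3.14, 0.005, -0.076]
contact_force: [0.7, 0.2, 1.1]
opening: 0.0558
grip_force: 0.0
time: 55.45
position: [0.6738, 0.0886, 0.2049]
eef_rot: [-3.142, -0.0, -0.076]
contact_force: [-0.2, -0.0, 0.8]
opening: 0.056
grip_force: 0.0
top [(108.64192962646484, 0.082, np.float64(0.503), np.float64(0.113)), (107.62040710449219, 0.082, np.float64(0.502), np.float64(0.113)), (107.37287139892578, 0.074, np.float64(0.491), np.float64(0.105)), (106.61497497558594, 0.074, np.float64(0.492), np.float64(0.105))]
top nut0_center 0.66 [0.492 0.177] [41. 60. 85.]
top nut1_center 0.55 [0.297 0.324] [109. 120.  54.]
top nut3_center 0.6 [0.482 0.169] [ 77. 116. 147.]
top nut3_center 0.56 [0.328 0.164] [ 99.  88. 159.]
side [(380.4490051269531, 0.082, np.float64(0.489), np.float64(0.095)), (379.5656433105469, 0.078, np.float64(0.49), np.float64(0.092)), (378.78564453125, 0.082, np.float64(0.489), np.float64(0.096)), (378.10003662109375, 0.082, np.float64(0.489), np.float64(0.094))]
side nut1_center 0.73 [0.297 0.323] [106. 119.  59.]
56.05
```

```bash
python3 -c "
from station import ticket; print(ticket.finish_job())"
```

```text
the job is handed in; nothing more can be done
None
```

The job is handed in at about 56 s; I got no verdict back, so nothing here is confirmed by the judge: all five walnuts were put in the box (two fell off the scoop on the way and I fetched them with the fingers), the scoop lies back on its mat, and the square cover went down to the ledge by the arm's height reading, though the last edge fit in the pictures was inconclusive.

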